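# Set up a worm shaft on V-blocks for a run-out check

### The arm

A 6-joint arm with a two-finger parallel gripper is mounted at the origin on a cart in front of the work surface, level with it; the furniture and walls round the work are solid. World frame = base frame: x ahead of the robot, y to its left, z up, the work surface at z = 0. Lengths are in m, angles in degrees, forces in N, time in s.
With the tool pointing down it reaches from about 0.25 to 0.725 m from the base axis. Payload 9.7 kg.
Tool frame: the origin (TCP) lies at the very end of the fingers, on their centre line; the grasp point (between the pads) lies 19 mm behind it (bot.grip_depth is the distance from the TCP to the grasp point, in m); z points along the fingers, y is the direction in which the jaws open and shut (so a half turn about z gives the same grasp; the last joint's range is limited). The gripper opens to 85 mm and grips with 20 to 120 N. Pads are 22 mm wide; open, the fingers measure 114 mm over their backs; the gripper's body (76 mm by 85 mm) begins 54 mm behind the grasp point. The pads swing forward as they close: fully open they stand 13 mm farther back than shut.
Start: joints at [-64.687, 4.979, 10.078, 95.1, 0, 90], TCP at [0.235, -0.497, 0.205] pointing down, gripper open.
Joint ranges: [-179.16, 179.16], [-48.56, 103.87], [-65.8, 70.77], [-126.05, 130.52], [-82.76, 87.17], [-180, 180]. Speed limits (degrees/s): [127.2, 127.2, 147.25, 180, 180, 180].

### API

Orientations are given as [roll, pitch, yaw] about the fixed x, y, z axes, in that order (R = Rz(yaw) Ry(pitch) Rx(roll)).
In Python, from workcell import telemetry, optics, order, bot gives the robot as it stands. The module is installed in compiled form; this text tells all that it offers.
- The arm moves only by the shell command python3 -m inch 'ROWS' [FORCE]. ROWS is JSON, a list of rows, each a list of 7 numbers: the shift along the tool's x, y, z in m, then the turn, a rotation vector about the tool's x, y, z in rad, then the closure, from 0 (fully open) to 1 (shut). In form: [[tx, ty, tz, rx, ry, rz, grip], ...]. A call has 1 to 12 rows; each row is the pose to reach, as a shift and turn from the pose commanded when the call began, along the tool's axes at that moment; what a row does not reach only later rows make up. A row lasts 1/12 s, in which the tool goes at most 41.7 mm and 7.16 degrees, less where a joint would pass 70% of its speed; a pose out of reach is approached as far as the arm can. A call with a gripper value outside its range is refused whole. The fingers move at their own pace and stop on an object; FORCE is the grip in N (left out, the last holds). Time passes only in rows, so rows that repeat a pose let the fingers close. It gives the time, the measured TCP pose, the force and the opening at its end, in the units of the state.
- telemetry.get_obs(): the state, without advancing time (a new reading comes with each control period).
- optics.camera(name): name is "scene" or "top"; returns (picture, depth): 384x512x3 uint8, red, green, blue; 384x512 float32, m along the optical axis (not along the pixel's ray), 0 where there is no reading.
- optics.camera_info(name): a dict with "camera_matrix" (3x3 intrinsics, pixels), "k1" (the pictures are not rectified: a ray, as slopes to the right and down, at radius r is drawn at 1 + k1 r^2 times it, then the intrinsics apply), "xyz" and "attitude" of the camera in the world. Camera axes: x right, y down, z forward; pixel columns grow to the right and rows downward; lengths in m; the calibration is good to about 2 mm. A picture is of the moment at which its call begins. camera_info takes no time and is no camera call.
- order.job_done(): hands the job in, once; it reports no verdict.
The state is a dict: "time": time; "q": joint angles; "qd": joint speeds; "joint_efforts": joint torques, N m; "ee_pos": TCP position; "tcp_rot": TCP orientation; "wrist_force": force on the tool from outside, world axes, zero at the start; "torque": the same for the moment, N m; "opening": finger opening in m.
Only numpy, scipy, OpenCV 4.12 (cv2) and the standard library are available. Lean on these libraries where they do the work, as an engineer would, in place of code of your own. Each camera call takes 0.05 s, during which the arm holds its last target. There are 200 camera calls.

### The job

Set up the worm shaft on the granite plate for a run-out check. On the half of the plate nearer to you, stand the two V-blocks upright in one line parallel to the plate's long edges, the one with the end stop on the left with its stop outermost and the plain one to the right of it, about 90 mm apart from centre to centre; then lower the worm gently into both Vs, on its two plain journals with the thread hanging free between the blocks and its left end close up to the stop (up to 8 mm of gap). Last of all put the dial gauge on the plate behind the worm, upright, its plunger square to the shaft and pointing at the middle of the thread, with a gap of about 5 mm so that it does not touch yet; do not drop the worm or the gauge or tip the gauge over, and leave the spare parts round the plate where they are.

Things in the scene. Friction and masses are not known exactly. Their poses are not given: they have to be found in the camera images.
- plate: Dark grey granite inspection plate, fixed on the table: 200 mm along its x, 280 mm along its y (long edges), flat top 36 mm above the table. Origin: centre of its underside, at table height. x points roughly away from the robot (turned at most 0.25 rad), y to the left. Empty at the start.
- vstop_mid (a point): Bright steel V-block with dark end stop; loose, upright, 0.35 kg. 50 mm (x) x 24 mm (y) x 45 mm high; point: its centre, 22.5 mm up. 90 degree V along y, mouth 30 mm; a journal's axis lies in it 42 mm above the underside. The stop, 5 mm thick, stands on the +y face: inner face at y = +12 mm, rises 10 mm above the block. Grip across x (50 mm).
- vplain_mid (a point): Plain bright steel V-block, the other's mate without a stop; loose, upright, 0.35 kg. 50 mm (x) x 24 mm (y) x 45 mm high; point: its centre, 22.5 mm up. Same V along its y axis. The same either way round. Grip across x (50 mm).
- worm_mid (a point): Grey steel worm shaft lying on the table; loose, 0.24 kg, can roll. 120 mm long along its x (level; ends at -60 and +59 mm). Point: its centre on its axis, 12 mm above the table at first. Thread 24 mm in diameter from x = -23 to +19 mm, the rest plain journals 17 mm in diameter. Either end may go to the stop. Grip across the thread.
- gauge_mid (a point): Dial gauge, white face up, on a dark grey magnetic base (magnet off); loose, upright, 0.55 kg. Base 56 mm (x) x 48 mm (y) x 30 mm high, round dial above it to 53 mm. Point: over the base's centre, 26 mm up. The plunger points along its own -x, 42 mm up, tip 63 mm from the point; a knob with a red bar on the other side. Grip the base across y (48 mm).
- spare_wheel: Bystander: bronze worm wheel on an upright shaft with bearings, 79 mm in diameter, 97 mm high; loose, beyond the plate. Origin: centre of its underside.
- spare_housing: Bystander: dark grey cast gearbox housing, 60 x 91 mm, 84 mm high; loose, beyond the plate. Origin: centre of its underside.
- spare_bearing: Bystander: flat steel ball bearing, 62 mm in diameter, 16 mm high; loose, beyond the plate on the left. Origin: centre of its underside.

How it is judged:
By the outcome, as a careful person would: the job done as asked, in the order asked, and still so for the second after the job is handed in, with the robot touching nothing.
It also fails if it takes over 102 s, if anything falls off the work surface, if the arm or the gripper's body presses on something with over 40 N, if the wrist force passes 120 N, or if a joint passes its speed limit or range.

## Working session

There is one attempt and no reset: what is moved stays moved. The work goes in short steps, Python scripts to look and compute and a shell command to move; the robot and the scene stay as the last step left them, time stands still between calls to the robot, and variables do not carry over. Pictures are saved under pics/ and viewed, about 12 in all and at most 16, crops included, and the job is handed in when it is done.

```bash
mkdir -p pics; cat > h.py <<'E'
import numpy as np, cv2
from scipy.spatial.transform import Rotation as R
from workcell import telemetry, optics, order, bot
def rot(a): return R.from_euler('xyz',a,degrees=True)
def cam(n):
    i=optics.camera_info(n); return np.array(i['camera_matrix']),i['k1'],np.array(i['xyz']),i['attitude']
def ray(n,uv):
    K,k,p,a=cam(n); uv=np.atleast_2d(uv).astype(float)
    d=(uv-K[:2,2])/[K[0,0],K[1,1]]; s=d.copy()
    for _ in range(20): s=d/(1+k*(s**2).sum(1,keepdims=True))
    return p, rot(a).apply(np.c_[s,np.ones(len(s))])
def onz(n,uv,z):
    p,d=ray(n,uv); return p+d*((z-p[2])/d[:,2:])
def pts(n,dep):
    v,u=np.mgrid[:384,:512]; p,d=ray(n,np.c_[u.ravel(),v.ravel()])
    P=p+d*dep.ravel()[:,None]; P[dep.ravel()==0]=np.nan; return P.reshape(384,512,3)
def shift(pos,yaw=None):
    """tool-axis shift from current pose to world pos"""
    o=telemetry.get_obs(); return rot(o['tcp_rot']).inv().apply(np.array(pos)-o['ee_pos'])
E
python3 - <<'E'
from h import *
o=telemetry.get_obs(); print({k:np.round(v,3).tolist() for k,v in o.items()}); print(bot.grip_depth)
for n in ('scene','top'):
    i=optics.camera_info(n); print(n,i)
    p,d=optics.camera(n); np.savez(f'{n}0.npz',p=p,d=d); cv2.imwrite(f'pics/{n}0.png',cv2.resize(p[:,:,::-1],(800,600),interpolation=cv2.INTER_CUBIC))
E
```

```text
{'time': 0.0, 'q': [-64.685, 5.012, 10.034, 95.1, 0.0, 90.001], 'qd': [-0.077, -0.038, 0.043, 0.035, -0.014, -0.121], 'joint_efforts': [-0.0, -52.039, 46.481, 0.016, 0.0, 0.0], 'ee_pos': [0.235, -0.497, 0.204], 'tcp_rot': [-179.922, -0.0, 25.314], 'wrist_force': [-0.822, 0.488, -0.69], 'torque': [-0.019, -0.01, -0.01], 'opening': 0.086}
0.0187
scene {'camera_matrix': array([[494.21309241,   0.        , 255.15278766],
       [  0.        , 494.21309241, 180.4654845 ],
       [  0.        ,   0.        ,   1.        ]]), 'k1': -0.19601073123498772, 'xyz': array([-0.00516679,  0.66621647,  1.11457634]), 'attitude': array([-140.44550903,    0.69984958, -136.41677169])}
top {'camera_matrix': array([[430.44108568,   0.        , 252.82700395],
       [  0.        , 430.44108568, 187.43428762],
       [  0.        ,   0.        ,   1.        ]]), 'k1': -0.15081534861290846, 'xyz': array([0.40441876, 0.04038149, 1.18765151]), 'attitude': array([-169.94454382,   -0.6916437 ,  -89.32663283])}
```

View pics/top0.png

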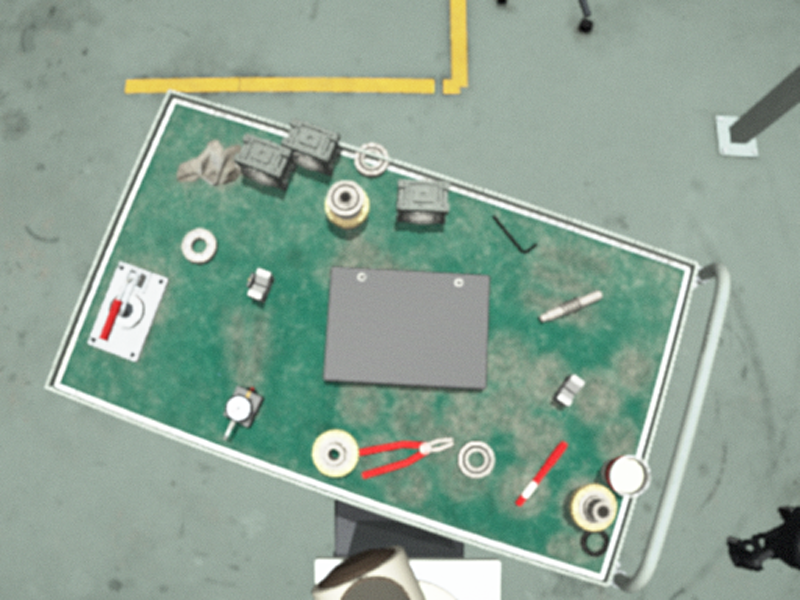

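View pics/scene0.png

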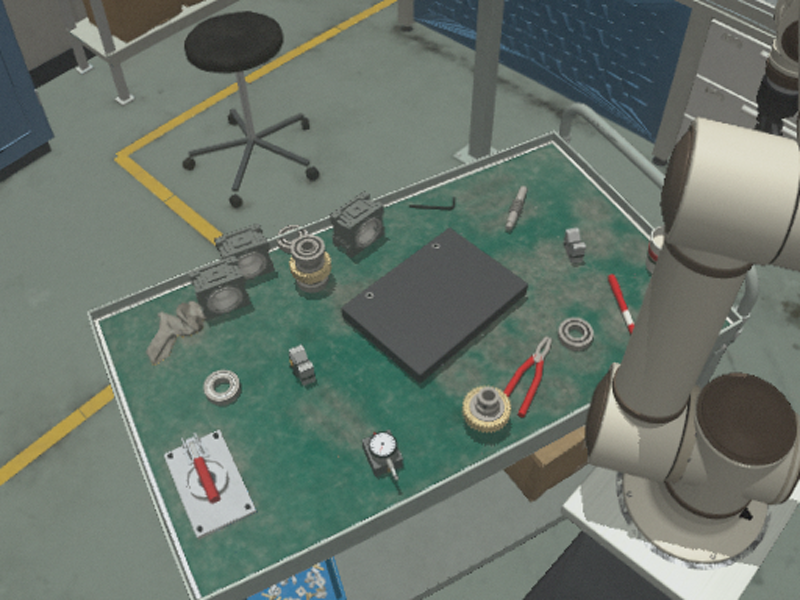

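The top view (800 px) shows the plate at (407,327), V-blocks at (260,285) and (570,390), the worm at (571,306), and the gauge at (240,407) with its plunger pointing down-left. I'll zoom in on these for details.

```bash
python3 - <<'E'
from h import *
T=np.load('top0.npz'); S=np.load('scene0.npz')
def crop(p,c,w=32): 
    u,v=[int(x*.64) for x in c]; return cv2.resize(p[v-w:v+w,u-w:u+w,::-1],(260,260),interpolation=cv2.INTER_CUBIC)
a=[crop(T['p'],c) for c in [(260,285),(570,390),(240,407)]]
b=[crop(S['p'],c) for c in [(302,363),(575,243),(384,455)]]
cv2.imwrite('pics/crops0.png',np.vstack([np.hstack(a),np.hstack(b)]))
P=pts('top',T['d']); z=P[:,:,2]
for n,c,w,lo in [('plate',(407,327),75,.03),('VL',(260,285),20,.02),('VR',(570,390),20,.02),('worm',(571,306),25,.008),('gauge',(240,407),22,.015)]:
    u,v=[int(x*.64) for x in c]; m=np.zeros(z.shape,bool); m[v-w:v+w,u-w:u+w]=1
    m&=(z>lo)&(z<.07)
    k,l,st,ce=cv2.connectedComponentsWithStats(m.astype(np.uint8)); j=1+np.argmax(st[1:,4]); m=l==j
    q=P[m]; r=cv2.minAreaRect((q[:,:2]*1000).astype(np.float32))
    print(n,m.sum(),'z',np.round(np.percentile(q[:,2],[5,50,95]),3),'rect mm',np.round(r[0],1),np.round(r[1],1),round(r[2],1))
m=(abs(z)<.01)&(np.hypot(P[:,:,0]-.45,P[:,:,1])<.4); print('table z',np.median(z[m]))
E
```

```text
plate 7494 z [0.032 0.035 0.039] rect mm [550.2   8. ] [281.3 200.7] 87.4
VL 233 z [0.025 0.041 0.053] rect mm [622.3 269.6] [32.4 50.6] 70.0
VR 206 z [0.028 0.04  0.046] rect mm [ 443.7 -273.3] [26.  50.7] 55.5
worm 262 z [0.012 0.018 0.023] rect mm [ 593.6 -286.2] [ 22.8 121.3] 24.4
gauge 445 z [0.023 0.046 0.055] rect mm [398.5 294.3] [49.7 95.8] 68.5
table z -0.0009556428284136498
```

View pics/crops0.png

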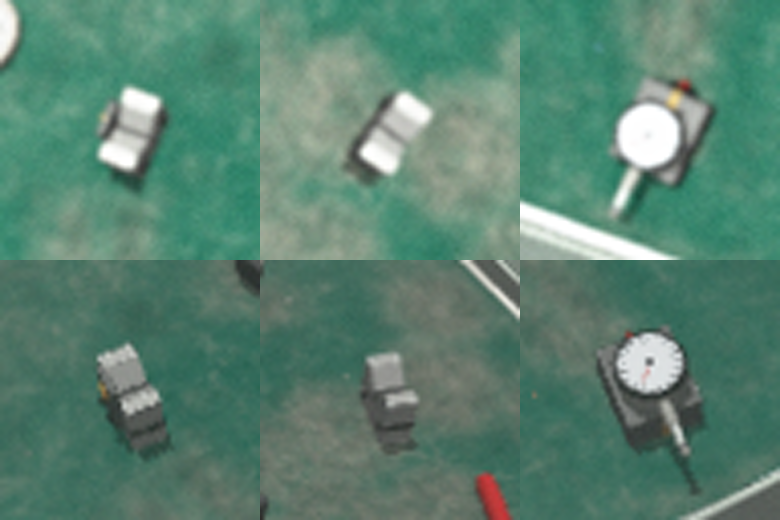

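```bash
cat >> h.py <<'E'
def plan(x,y,z,yaw):
    o=telemetry.get_obs(); s=shift([x/1000,y/1000,z/1000]); a=(yaw-o['tcp_rot'][2]+180)%360-180
    print('t',round(o['time'],1),'shift',np.round(s,4),'rz',round(-np.radians(a),3),'from',np.round(o['ee_pos'],4),np.round(o['tcp_rot'],1),'F',np.round(o['wrist_force'],1),'open',round(float(o['opening']),4))
PC=np.array([550.2,8.0]);PY=-2.6
def PP(p,s):
    a=np.radians(PY);return PC+p*np.array([np.cos(a),np.sin(a)])+s*np.array([-np.sin(a),np.cos(a)])
E
python3 -c "
from h import *
plan(443.7,-273.3,205,55.5)
print(PP(-45,45),PP(-45,-45))"
```

```text
t 0.1 shift [ 0.2842 -0.113  -0.0004] rz -0.527 from [ 0.2351 -0.497   0.2044] [-179.9    0.    25.3] F [-0.5  0.2 -0.4] open 0.0851
[507.28765883  54.99501011] [503.20498989 -34.91234117]
```

```bash
python3 -m inch '[[0.284,-0.113,0,0,0,-0.527,0],[0.284,-0.113,0,0,0,-0.527,0],[0.284,-0.113,0,0,0,-0.527,0],[0.284,-0.113,0,0,0,-0.527,0],[0.284,-0.113,0,0,0,-0.527,0],[0.284,-0.113,0,0,0,-0.527,0],[0.284,-0.113,0,0,0,-0.527,0],[0.284,-0.113,0,0,0,-0.527,0],[0.284,-0.113,0.05,0,0,-0.527,0],[0.284,-0.113,0.1,0,0,-0.527,0],[0.284,-0.113,0.12,0,0,-0.527,0],[0.284,-0.113,0.12,0,0,-0.527,0]]' 40
python3 - <<'E'
from h import *
plan(443.7,-273.3,10,55.5)
p,d=optics.camera('scene'); cv2.imwrite('pics/s1.png',cv2.resize(p[60:260,280:512,::-1],(696,600),interpolation=cv2.INTER_CUBIC))
E
```

```text
time: 1.1
ee_pos: [0.4399, -0.271, 0.0772]
tcp_rot: [-179.3, 0.0, 55.5]
wrist_force: [-0.4, 0.9, -1.1]
opening: 0.0853
t 1.1 shift [0.0003 0.0052 0.0671] rz 0.001 from [ 0.4399 -0.271   0.0772] [-179.3    0.    55.5] F [-0.4  0.9 -1.1] open 0.0853
```

View pics/s1.png

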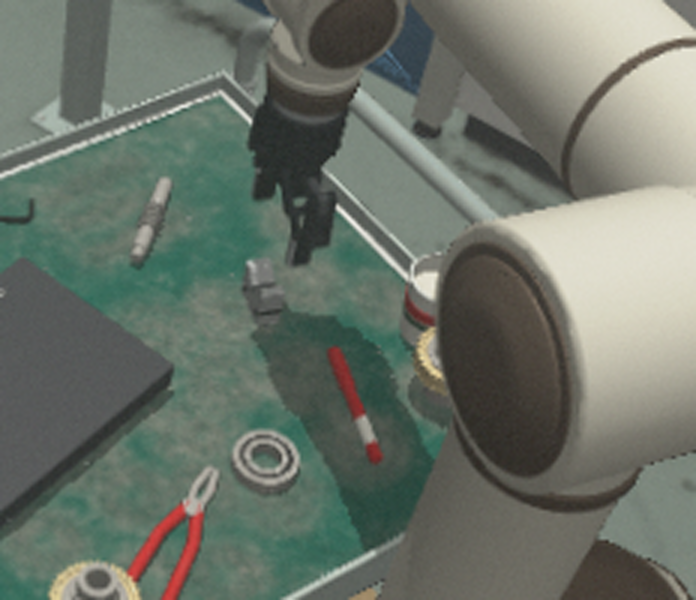

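The fingers are above the plain block (block at (262,290), tips around (285,230)) and still settling. I'll descend and grip.

```bash
python3 -m inch '[[0,0,0,0,0,0,0],[0,0,0.035,0,0,0,0],[0,0,0.06,0,0,0,0],[0,0,0.0745,0,0,0,0],[0,0,0.0745,0,0,0,0],[0,0,0.0745,0,0,0,0]]' 40; python3 -c "
from h import *
plan(443.7,-273.3,10,55.5)"; python3 -m inch '[[0,0,0,0,0,0,0.6],[0,0,0,0,0,0,0.6],[0,0,0,0,0,0,0.6],[0,0,0,0,0,0,0.6],[0,0,0,0,0,0,0.6],[0,0,0,0,0,0,0.6],[0,0,0,0,0,0,0.6]]' 40;python3 -c "
from h import *
plan(*PP(-45,-45),130,87.4)"
```

```text
time: 1.65
ee_pos: [0.4447, -0.2744, 0.0131]
tcp_rot: [179.9, -0.0, 55.5]
wrist_force: [0.0, -1.0, -0.2]
opening: 0.0854
t 1.6 shift [ 0.0004 -0.0015  0.0031] rz -0.0 from [ 0.4447 -0.2744  0.0131] [179.9  -0.   55.5] F [ 0.  -1.  -0.2] open 0.0854
time: 2.23
ee_pos: [0.4445, -0.2742, 0.0126]
tcp_rot: [179.8, -0.0, 55.5]
wrist_force: [-0.5, 0.6, 8.2]
opening: 0.048
t 2.2 shift [ 0.2305 -0.0868 -0.1176] rz -0.557 from [ 0.4445 -0.2742  0.0126] [179.8  -0.   55.5] F [-0.5  0.6  8.2] open 0.048
```

```bash
python3 -m inch '[[0,0,-0.03,0,0,0,0.6],[0,0,-0.07,0,0,0,0.6],[0.04,-0.015,-0.1,0,0,-0.1,0.6],[0.08,-0.03,-0.105,0,0,-0.2,0.6],[0.12,-0.045,-0.105,0,0,-0.3,0.6],[0.155,-0.06,-0.105,0,0,-0.4,0.6],[0.19,-0.07,-0.105,0,0,-0.5,0.6],[0.215,-0.08,-0.1,0,0,-0.557,0.6],[0.2305,-0.087,-0.09,0,0,-0.557,0.6],[0.2305,-0.087,-0.075,0,0,-0.557,0.6],[0.2305,-0.087,-0.06,0,0,-0.557,0.6],[0.2305,-0.087,-0.06,0,0,-0.557,0.6]]' 40;python3 -m inch '[[0,0,0,0,0,0,0.6],[0,0,0,0,0,0,0.6],[0,0,0,0,0,0,0.6]]';  python3 - <<'E'
from h import *
plan(*PP(-45,-45),49.5,87.4)
p,d=optics.camera('scene'); cv2.imwrite('pics/s2.png',cv2.resize(p[110:260,200:400,::-1],(800,600),interpolation=cv2.INTER_CUBIC))
E
```

```text
time: 3.23
ee_pos: [0.5007, -0.0337, 0.0678]
tcp_rot: [-179.7, -0.0, 87.5]
wrist_force: [-0.6, -0.6, -4.3]
opening: 0.0481
time: 3.48
ee_pos: [0.5029, -0.0347, 0.0718]
tcp_rot: [179.9, 0.0, 87.4]
wrist_force: [-0.5, -0.4, -3.4]
opening: 0.0477
t 3.5 shift [-0.0002  0.0002  0.0223] rz -0.0 from [ 0.5029 -0.0347  0.0718] [179.9   0.   87.4] F [-0.5 -0.4 -3.4] open 0.0477
```

View pics/s2.png

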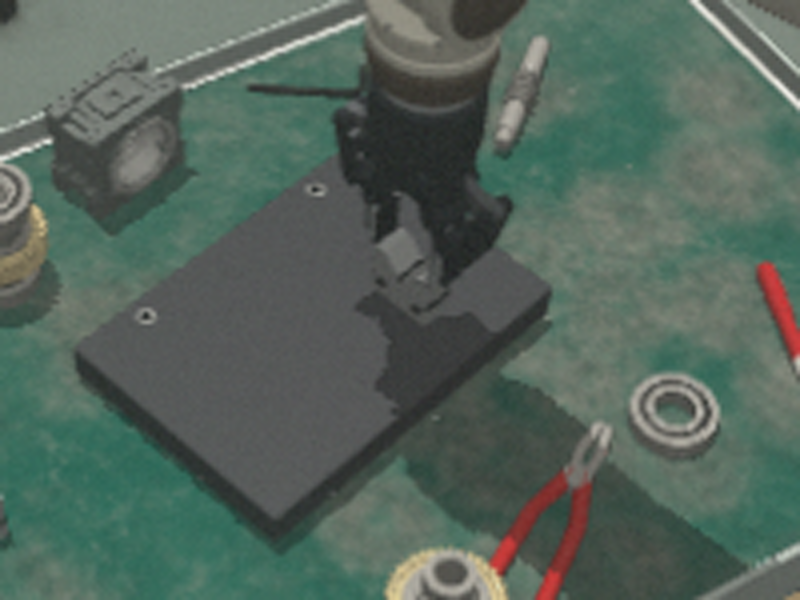

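The plain block is held upright over the near right part of the plate. I'll lower it and release.

```bash
python3 -m inch '[[0,0,0.008,0,0,0,0.6],[0,0,0.014,0,0,0,0.6],[0,0,0.018,0,0,0,0.6],[0,0,0.021,0,0,0,0.6],[0,0,0.0225,0,0,0,0.6],[0,0,0.023,0,0,0,0.6],[0,0,0.023,0,0,0,0.6],[0,0,0.023,0,0,0,0.6]]' 40; python3 -m inch '[[0,0,0,0,0,0,0.3],[0,0,0,0,0,0,0.15],[0,0,0,0,0,0,0],[0,0,0,0,0,0,0],[0,0,-0.03,0,0,0,0],[0,0,-0.07,0,0,0,0],[0,0,-0.11,0,0,0,0],[0,0,-0.11,0,0,0,0]]';python3 -c "
from h import *
plan(621.4,267.3,130,70)"
```

```text
time: 4.2
ee_pos: [0.502, -0.0343, 0.0487]
tcp_rot: [-180.0, 0.0, 87.4]
wrist_force: [-6.6, 0.2, 8.6]
opening: 0.0481
time: 4.87
ee_pos: [0.505, -0.0345, 0.1654]
tcp_rot: [179.4, 0.0, 87.4]
wrist_force: [0.8, -0.2, -0.2]
opening: 0.0851
t 4.9 shift [0.3067 0.1023 0.0364] rz 0.304 from [ 0.505  -0.0345  0.1654] [179.4   0.   87.4] F [ 0.8 -0.2 -0.2] open 0.0851
```

```bash
python3 -m inch '[[0.306,0.1015,0,0,0,0.304,0],[0.306,0.1015,0,0,0,0.304,0],[0.306,0.1015,0,0,0,0.304,0],[0.306,0.1015,0,0,0,0.304,0],[0.306,0.1015,0,0,0,0.304,0],[0.306,0.1015,0,0,0,0.304,0],[0.306,0.1015,0,0,0,0.304,0],[0.306,0.1015,0,0,0,0.304,0],[0.306,0.1015,0.04,0,0,0.304,0],[0.306,0.1015,0.07,0,0,0.304,0],[0.306,0.1015,0.08,0,0,0.304,0],[0.306,0.1015,0.08,0,0,0.304,0]]' 40;python3 -m inch '[[0,0,0,0,0,0,0],[0,0,0,0,0,0,0],[0,0,0,0,0,0,0]]'; python3 - <<'E'
from h import *
plan(621.4,267.3,12.5,70)
p,d=optics.camera('scene'); cv2.imwrite('pics/s3.png',cv2.resize(p[140:290,100:300,::-1],(600,450),interpolation=cv2.INTER_CUBIC))
p,d=optics.camera('top'); np.savez('top1.npz',p=p,d=d)
P=pts('top',d);z=P[:,:,2]
q=P[(z>.06)&(z<.085)&(np.hypot(P[:,:,0]-.503,P[:,:,1]+.035)<.05)]; r=cv2.minAreaRect((q[:,:2]*1000).astype(np.float32)); print(r,np.percentile(q[:,2],[5,50,95]),PP(-45,-45))
E
```

```text
time: 5.87
ee_pos: [0.6158, 0.2661, 0.0739]
tcp_rot: [-179.7, 0.2, 70.0]
wrist_force: [-0.2, -0.1, 0.3]
opening: 0.085
time: 6.12
ee_pos: [0.6186, 0.2667, 0.0803]
tcp_rot: [179.9, -0.1, 70.0]
wrist_force: [-0.1, 0.0, -0.5]
opening: 0.0853
t 6.1 shift [0.0013 0.0023 0.0678] rz -0.001 from [0.6186 0.2667 0.0803] [ 1.799e+02 -1.000e-01  7.000e+01] F [-0.1  0.  -0.5] open 0.0853
((501.1582946777344, -32.9194221496582), (23.787677764892578, 50.23236846923828), 86.78279113769531) [0.06622975 0.07677309 0.08239937] [503.20498989 -34.91234117]
```

View pics/s3.png

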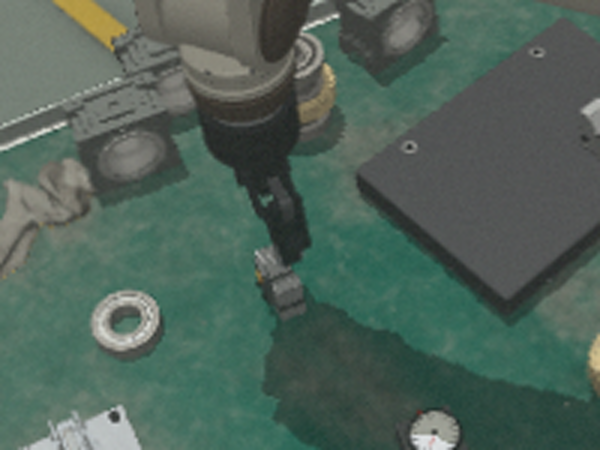

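The plain block stands near its target. The open gripper is over the stop block, at (282,275) in the crop. I'll grip it.

```bash
python3 -m inch '[[0.001,0.0015,0.03,0,0,0,0],[0.001,0.0015,0.055,0,0,0,0],[0.001,0.0015,0.067,0,0,0,0],[0.001,0.0015,0.0675,0,0,0,0],[0.001,0.0015,0.0675,0,0,0,0],[0.001,0.0015,0.0675,0,0,0,0.6],[0.001,0.0015,0.0675,0,0,0,0.6],[0.001,0.0015,0.0675,0,0,0,0.6],[0.001,0.0015,0.0675,0,0,0,0.6],[0.001,0.0015,0.0675,0,0,0,0.6],[0.001,0.0015,0.0675,0,0,0,0.6],[0.001,0.0015,0.0675,0,0,0,0.6]]' 40
python3 -c "
from h import *
plan(*PP(-45,45),70,87.4)"
```

```text
time: 7.22
ee_pos: [0.6205, 0.2674, 0.0123]
tcp_rot: [179.8, -0.1, 70.0]
wrist_force: [1.0, -2.0, 6.5]
opening: 0.0483
t 7.2 shift [-0.2382 -0.0335 -0.0583] rz -0.304 from [0.6205 0.2674 0.0123] [ 1.798e+02 -1.000e-01  7.000e+01] F [ 1.  -2.   6.5] open 0.0483
```

```bash
python3 -m inch '[[0,0,-0.03,0,0,0,0.6],[0,0,-0.07,0,0,0,0.6],[-0.04,-0.006,-0.1,0,0,-0.1,0.6],[-0.08,-0.012,-0.105,0,0,-0.2,0.6],[-0.12,-0.018,-0.105,0,0,-0.3,0.6],[-0.155,-0.023,-0.105,0,0,-0.304,0.6],[-0.19,-0.028,-0.105,0,0,-0.304,0.6],[-0.22,-0.031,-0.1,0,0,-0.304,0.6],[-0.238,-0.033,-0.09,0,0,-0.304,0.6],[-0.238,-0.033,-0.075,0,0,-0.304,0.6],[-0.238,-0.033,-0.06,0,0,-0.304,0.6],[-0.238,-0.033,-0.06,0,0,-0.304,0.6]]' 40;python3 -m inch '[[0,0,0,0,0,0,0.6],[0,0,0,0,0,0,0.6],[0,0,0,0,0,0,0.6],[0,0,0,0,0,0,0.6]]';  python3 - <<'E'
from h import *
plan(*PP(-46,45.5),49.3,87.4)
p,d=optics.camera('top');P=pts('top',d);z=P[:,:,2]
q=P[(z>.06)&(z<.085)&(np.hypot(P[:,:,0]-.503,P[:,:,1]+.035)<.04)&(P[:,:,1]<.01)]; r=cv2.minAreaRect((q[:,:2]*1000).astype(np.float32)); print(r)
E
```

```text
time: 8.22
ee_pos: [0.5051, 0.0542, 0.0675]
tcp_rot: [-179.8, 0.0, 87.4]
wrist_force: [-0.4, -0.6, -4.1]
opening: 0.048
time: 8.55
ee_pos: [0.5075, 0.0551, 0.071]
tcp_rot: [179.9, -0.0, 87.4]
wrist_force: [0.4, 0.5, -4.1]
opening: 0.048
t 8.6 shift [ 0.0004 -0.0012  0.0217] rz 0.001 from [0.5075 0.0551 0.071 ] [179.9  -0.   87.4] F [ 0.4  0.5 -4.1] open 0.048
((499.8468322753906, -38.77772521972656), (48.776981353759766, 13.602704048156738), 1.64154052734375)
```

```bash
python3 -m inch '[[0,-0.0005,0.008,0,0,0,0.6],[0,-0.001,0.014,0,0,0,0.6],[0,-0.001,0.018,0,0,0,0.6],[0,-0.001,0.021,0,0,0,0.6],[0,-0.001,0.0225,0,0,0,0.6],[0,-0.001,0.0225,0,0,0,0.6],[0,-0.001,0.0225,0,0,0,0.6],[0,-0.001,0.0225,0,0,0,0.6]]' 40; python3 -m inch '[[0,0,0,0,0,0,0.3],[0,0,0,0,0,0,0.15],[0,0,0,0,0,0,0],[0,0,0,0,0,0,0],[0,0,-0.03,0,0,0,0],[0,0,-0.07,0,0,0,0],[0,0,-0.11,0,0,0,0],[0,0,-0.11,0,0,0,0]]';python3 -c "
from h import *
plan(593.6,-286.2,160,114.4)"
```

```text
time: 9.27
ee_pos: [0.5054, 0.0548, 0.0483]
tcp_rot: [-180.0, -0.0, 87.4]
wrist_force: [-6.7, -0.4, 6.4]
opening: 0.0481
time: 9.93
ee_pos: [0.5086, 0.0551, 0.1655]
tcp_rot: [179.4, -0.1, 87.4]
wrist_force: [0.4, -0.2, 0.5]
opening: 0.0853
t 9.9 shift [-0.3372  0.1003  0.006 ] rz -0.471 from [0.5086 0.0551 0.1655] [ 1.794e+02 -1.000e-01  8.740e+01] F [ 0.4 -0.2  0.5] open 0.0853
```

```bash
python3 -m inch '[[-0.337,0.102,0,0,0,-0.471,0],[-0.337,0.102,0,0,0,-0.471,0],[-0.337,0.102,0,0,0,-0.471,0],[-0.337,0.102,0,0,0,-0.471,0],[-0.337,0.102,0,0,0,-0.471,0],[-0.337,0.102,0,0,0,-0.471,0],[-0.337,0.102,0,0,0,-0.471,0],[-0.337,0.102,0,0,0,-0.471,0],[-0.337,0.102,0,0,0,-0.471,0],[-0.337,0.102,0.03,0,0,-0.471,0],[-0.337,0.102,0.06,0,0,-0.471,0],[-0.337,0.102,0.06,0,0,-0.471,0]]';python3 -m inch '[[0,0,0.02,0,0,0,0],[0,0,0.03,0,0,0,0],[0,0,0.03,0,0,0,0],[0,0,0.03,0,0,0,0]]'; python3 - <<'E'
from h import *
plan(593.6,-286.2,3,114.4)
p,d=optics.camera('scene'); cv2.imwrite('pics/s4.png',cv2.resize(p[90:240,220:420,::-1],(800,600),interpolation=cv2.INTER_CUBIC))
p,d=optics.camera('top'); np.savez('top2.npz',p=p,d=d); P=pts('top',d);z=P[:,:,2]
for c in (PP(-46,-45),PP(-46,45.5)):
  for zc in (.055,.07):
    q=P[(z>zc)&(z<.1)&(np.hypot(P[:,:,0]-c[0]/1e3,P[:,:,1]-c[1]/1e3)<.04)]; r=cv2.minAreaRect((q[:,:2]*1000).astype(np.float32)); print(np.round(r[0],1),np.round(r[1],1),r[2],c)
u,v=252,200
cv2.imwrite('pics/t4.png',cv2.resize(p[170:270,190:330,::-1],(700,500),interpolation=cv2.INTER_CUBIC))
E
```

```text
time: 10.93
ee_pos: [0.5902, -0.2861, 0.0906]
tcp_rot: [-179.7, -0.4, 114.3]
wrist_force: [-0.9, 0.4, -1.1]
opening: 0.0854
time: 11.27
ee_pos: [0.5927, -0.286, 0.0684]
tcp_rot: [180.0, -0.0, 114.4]
wrist_force: [0.1, 0.2, -0.6]
opening: 0.0853
t 11.3 shift [-0.0005  0.0008  0.0654] rz 0.001 from [ 0.5927 -0.286   0.0684] [180.   -0.  114.4] F [ 0.1  0.2 -0.6] open 0.0853
[501.3 -32.9] [23.8 50.3] 86.70060729980469 [502.20601932 -34.86697819]
[502.  -33.2] [23.6 49.3] 89.18924713134766 [502.20601932 -34.86697819]
[503.9  59. ] [49.3 31.6] 0.7286548018455505 [506.31136975  55.53985838]
[504.4  58.9] [30.7 49.4] 88.5643081665039 [506.31136975  55.53985838]
```

View pics/s4.png

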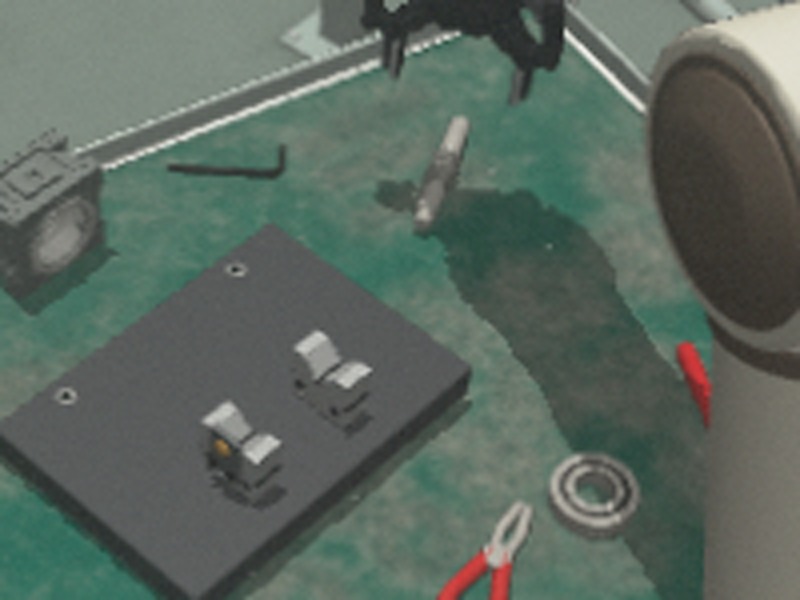

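View pics/t4.png

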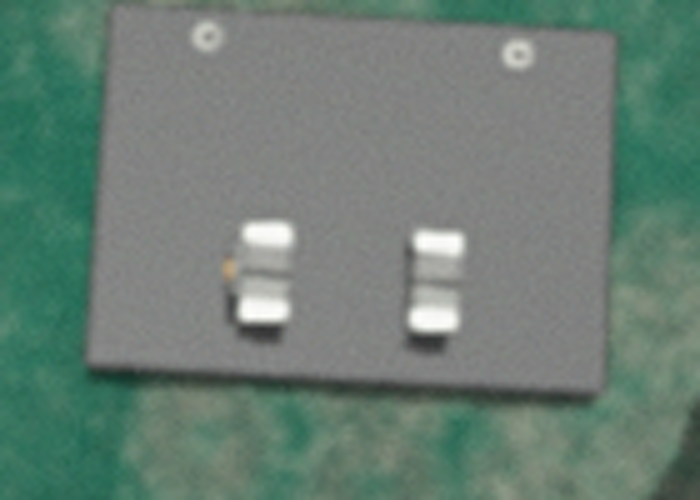

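Both blocks are upright on the near half, in line with the plate edge, with the stop (yellow dot, (228,270)) outermost on the left; spacing is about 89 mm. The open fingers straddle the worm. I'll pre-close and descend carefully.

```bash
python3 -m inch '[[-0.0005,0.0008,0,0,0,0,0.5],[-0.0005,0.0008,0.02,0,0,0,0.5],[-0.0005,0.0008,0.04,0,0,0,0.5],[-0.0005,0.0008,0.052,0,0,0,0.5],[-0.0005,0.0008,0.058,0,0,0,0.5],[-0.0005,0.0008,0.062,0,0,0,0.5],[-0.0005,0.0008,0.062,0,0,0,0.5],[-0.0005,0.0008,0.062,0,0,0,0.5]]' 35; python3 -c "
from h import *
plan(593.6,-286.2,3,114.4)"
```

```text
time: 12.03
ee_pos: [0.594, -0.2867, 0.0065]
tcp_rot: [180.0, 0.0, 114.4]
wrist_force: [0.3, 0.2, -0.0]
opening: 0.0431
t 12.0 shift [ 0.0006 -0.0002  0.0035] rz 0.0 from [ 0.594  -0.2867  0.0065] [180.    0.  114.4] F [ 0.3  0.2 -0. ] open 0.0431
```

```bash
python3 -m inch '[[0,0,0.0025,0,0,0,0.6],[0,0,0.0025,0,0,0,0.7],[0,0,0.0025,0,0,0,0.8],[0,0,0.0025,0,0,0,0.9],[0,0,0.0025,0,0,0,0.9],[0,0,0.0025,0,0,0,0.9],[0,0,0.0025,0,0,0,0.9],[0,0,0.0025,0,0,0,0.9]]' 35; python3 -m inch '[[0,0,-0.02,0,0,0,0.9],[0,0,-0.05,0,0,0,0.9],[0,0,-0.09,0,0,0,0.9],[0,0,-0.12,0,0,0,0.9],[0,0,-0.12,0,0,0,0.9],[0,0,-0.12,0,0,0,0.9]]'
python3 - <<'E'
from h import *
plan(*PP(-46,-6.5),125,87.4)
P0,d=optics.camera('scene'); cv2.imwrite('pics/s5.png',cv2.resize(P0[90:240,220:420,::-1],(800,600),interpolation=cv2.INTER_CUBIC))
E
```

```text
time: 12.7
ee_pos: [0.5936, -0.2865, 0.0031]
tcp_rot: [180.0, -0.0, 114.4]
wrist_force: [-0.2, 0.2, -0.2]
opening: 0.0082
time: 13.2
ee_pos: [0.5947, -0.287, 0.1256]
tcp_rot: [179.8, 0.2, 114.4]
wrist_force: [0.1, -0.2, -0.4]
opening: 0.0087
t 13.2 shift [ 3.021e-01  3.750e-02 -3.000e-04] rz 0.471 from [ 0.5947 -0.287   0.1256] [179.8   0.2 114.4] F [ 0.1 -0.2 -0.4] open 0.0087
```

View pics/s5.png

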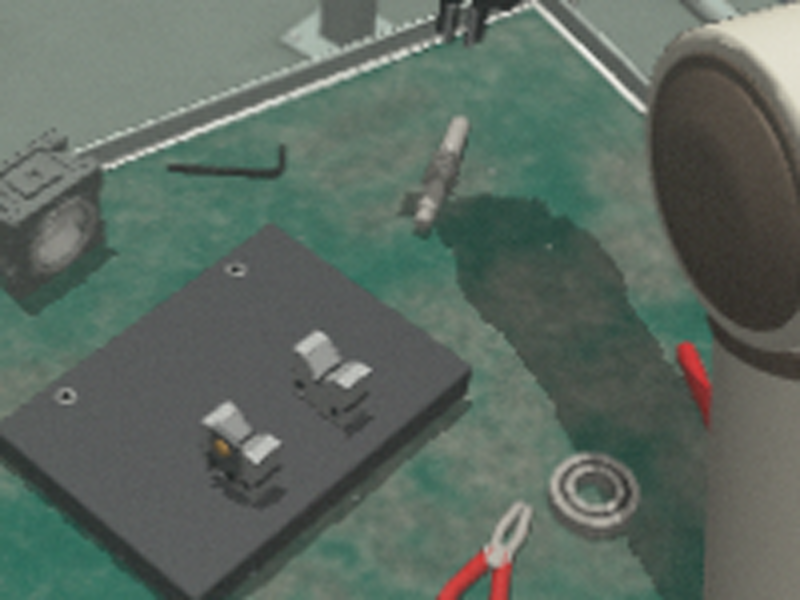

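The grasp missed: the worm still lies at (440,172), and the fingers are farther away than they should be. I'll cross-check the worm position with the scene camera.

```bash
python3 - <<'E'
from h import *
a=onz('scene',[(220+458/4,90+122/4),(220+424/4,90+228/4)],.012); print('scene',a,a.mean(0), np.degrees(np.arctan2(*(a[0]-a[1])[1::-1])))
T=np.load('top0.npz'); k=.64
b=onz('top',[(543*k,319*k),(601*k,294*k)],.012); print('top ray',b,b.mean(0))
P=pts('top',T['d']); z=P[:,:,2]; print(P[int(306*k),int(571*k)])
S=np.load('scene0.npz');Q=pts('scene',S['d']); print(Q[90+172//4,220+440//4])
# tcp overlay
o=telemetry.get_obs()
p,d=optics.camera('top'); cv2.imwrite('pics/t5.png',cv2.resize(p[150:280,300:460,::-1],(800,650)[0:2],interpolation=cv2.INTER_CUBIC)[:600])
E
```

```text
scene [[ 0.61816278 -0.34165686  0.012     ]
 [ 0.56514974 -0.22941337  0.012     ]] [ 0.59165626 -0.28553511  0.012     ] -64.71845054246411
top ray [[ 0.56943899 -0.23550548  0.012     ]
 [ 0.6161505  -0.34374658  0.012     ]] [ 0.59279475 -0.28962603  0.012     ]
[ 0.59455587 -0.2838439   0.02017102]
[ 0.59271686 -0.28471336  0.01366176]
```

View pics/t5.png

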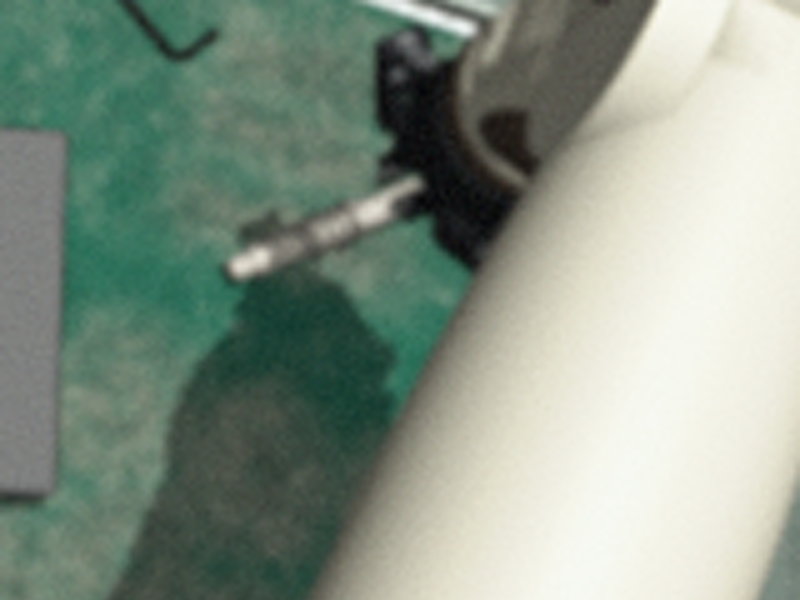

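```bash
python3 - <<'E'
from h import *
def proj(n,X):
    K,k,p,a=cam(n); c=rot(a).inv().apply(np.array(X)-p); s=c[:2]/c[2]; s*=1+k*(s@s); return K[:2,:2]@s+K[:2,2]
o=telemetry.get_obs()
for h in (0,.02,.04):
    u=proj('scene',o['ee_pos']+np.array([0,0,h])); print(h,u,(u-[220,90])*4)
u=proj('scene',[.5927,-.286,.0684]); print('s4 tcp',(u-[220,90])*4)
p,d=optics.camera('scene'); Q=pts('scene',d); m=(np.hypot(Q[:,:,0]-o['ee_pos'][0],Q[:,:,1]-o['ee_pos'][1])<.03)&(Q[:,:,2]>.05); q=Q[m]; q=q[np.argsort(q[:,2])][:15]; print(q.round(3))
print(np.argwhere(m).max(0))
cv2.imwrite('pics/s6.png',cv2.resize(p[40:140,270:400,::-1],(780,600),interpolation=cv2.INTER_CUBIC))
E
```

```text
0 [333.77069741 106.96579208] [455.08278966  67.86316832]
0.02 [334.46591607 101.94165427] [457.86366428  47.76661708]
0.04 [335.17132889  96.82099561] [460.68531556  27.28398245]
s4 tcp [448.14159039 120.70267177]
[[ 0.595 -0.275  0.148]
 [ 0.595 -0.281  0.148]
 [ 0.58  -0.28   0.151]
 [ 0.596 -0.276  0.151]
 [ 0.579 -0.284  0.152]
 [ 0.607 -0.276  0.152]
 [ 0.598 -0.288  0.154]
 [ 0.596 -0.271  0.154]
 [ 0.594 -0.278  0.155]
 [ 0.58  -0.279  0.155]
 [ 0.608 -0.277  0.155]
 [ 0.585 -0.28   0.155]
 [ 0.582 -0.276  0.155]
 [ 0.577 -0.285  0.157]
 [ 0.602 -0.274  0.157]]
[103 349]
```

View pics/s6.png

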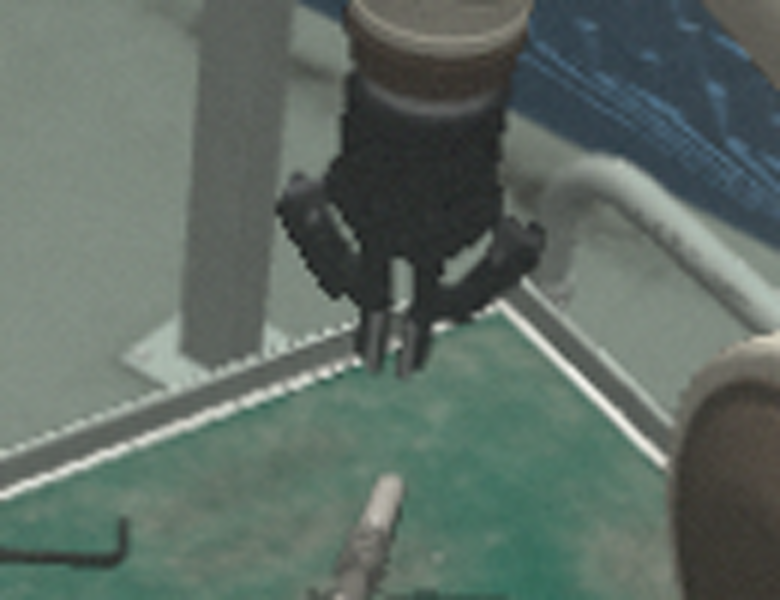

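The picture shows the closed fingertips about 22 mm above the reported TCP, so the worm needs a TCP near -15 mm. The xy position is right. I'll go down in stages and watch the force.

```bash
python3 -m inch '[[0,0,0,0,0,0,0.5],[0,0,0,0,0,0,0.5],[0,0,0,0,0,0,0.5],[0,0,0,0,0,0,0.5],[0,0,0.04,0,0,0,0.5],[0,0,0.08,0,0,0,0.5],[0,0,0.11,0,0,0,0.5],[0,0,0.12,0,0,0,0.5],[0,0,0.127,0,0,0,0.5],[0,0,0.132,0,0,0,0.5],[0,0,0.132,0,0,0,0.5],[0,0,0.132,0,0,0,0.5]]' 35; python3 - <<'E'
from h import *
plan(593.2,-286.5,-17,114.4)
p,d=optics.camera('scene'); cv2.imwrite('pics/s7.png',cv2.resize(p[80:160,290:390,::-1],(750,600),interpolation=cv2.INTER_CUBIC))
E
```

```text
time: 14.35
ee_pos: [0.5946, -0.287, -0.007]
tcp_rot: [179.9, 0.1, 114.4]
wrist_force: [0.5, -0.2, 0.7]
opening: 0.0427
t 14.3 shift [ 0.0011 -0.0011  0.01  ] rz 0.0 from [ 0.5946 -0.287  -0.007 ] [1.799e+02 1.000e-01 1.144e+02] F [ 0.5 -0.2  0.7] open 0.0427
```

View pics/s7.png

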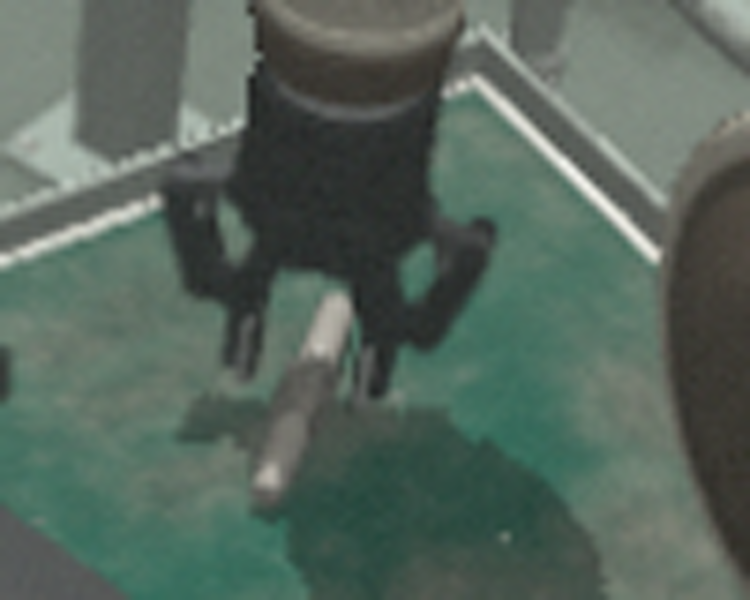

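The fingers straddle the worm's thread (tips at (245,375) and (375,390)) but are still a little high. I'll go 10 mm lower and close.

```bash
python3 -m inch '[[0.001,-0.001,0.003,0,0,0,0.5],[0.001,-0.001,0.006,0,0,0,0.5],[0.001,-0.001,0.009,0,0,0,0.5],[0.001,-0.001,0.01,0,0,0,0.5],[0.001,-0.001,0.01,0,0,0,0.5],[0.001,-0.001,0.01,0,0,0,0.5]]' 35; python3 -m inch '[[0,0,0,0,0,0,0.6],[0,0,0,0,0,0,0.7],[0,0,0,0,0,0,0.8],[0,0,0,0,0,0,0.9],[0,0,0,0,0,0,0.9],[0,0,0,0,0,0,0.9]]' 35
```

```text
time: 14.9
ee_pos: [0.5922, -0.286, -0.019]
tcp_rot: [-180.0, -0.0, 114.4]
wrist_force: [-0.3, 0.8, -0.4]
opening: 0.0429
time: 15.4
ee_pos: [0.5925, -0.286, -0.0186]
tcp_rot: [180.0, 0.0, 114.4]
wrist_force: [-0.6, 0.6, 2.7]
opening: 0.0223
```

```bash
python3 -m inch '[[0,0,-0.02,0,0,0,0.9],[0,0,-0.05,0,0,0,0.9],[0,0,-0.09,0,0,0,0.9],[0,0,-0.13,0,0,0,0.9],[0,0,-0.13,0,0,0,0.9],[0,0,-0.13,0,0,0,0.9]]'
python3 - <<'E'
from h import *
plan(502.9,4,100,87.4)
E
```

```text
time: 15.9
ee_pos: [0.5934, -0.2866, 0.1134]
tcp_rot: [179.9, 0.2, 114.4]
wrist_force: [0.3, 0.6, -4.1]
opening: 0.0226
t 15.9 shift [0.3021 0.0377 0.0125] rz 0.471 from [ 0.5934 -0.2866  0.1134] [179.9   0.2 114.4] F [ 0.3  0.6 -4.1] open 0.0226
```

```bash
python3 -m inch '[[0.02,0.003,0,0,0,0.05,0.9],[0.05,0.006,0,0,0,0.1,0.9],[0.085,0.01,0,0,0,0.18,0.9],[0.12,0.015,0,0,0,0.26,0.9],[0.155,0.02,0,0,0,0.34,0.9],[0.19,0.024,0,0,0,0.41,0.9],[0.225,0.028,0,0,0,0.46,0.9],[0.255,0.032,0,0,0,0.471,0.9],[0.28,0.035,0,0,0,0.471,0.9],[0.295,0.037,0,0,0,0.471,0.9],[0.302,0.0377,0,0,0,0.471,0.9],[0.302,0.0377,0,0,0,0.471,0.9]]'
python3 -m inch '[[0,0,0.01,0,0,0,0.9],[0,0,0.02,0,0,0,0.9],[0,0,0.03,0,0,0,0.9],[0,0,0.035,0,0,0,0.9],[0,0,0.035,0,0,0,0.9],[0,0,0.035,0,0,0,0.9]]'
python3 - <<'E'
from h import *
plan(502.9,4,47.4,87.4)
for n,(v0,v1,u0,u1) in {'scene':(100,250,200,400)}.items():
    p,d=optics.camera(n); cv2.imwrite(f'pics/{n}8.png',cv2.resize(p[v0:v1,u0:u1,::-1],(800,600),interpolation=cv2.INTER_CUBIC))
E
```

```text
time: 16.9
ee_pos: [0.5008, 0.0056, 0.1095]
tcp_rot: [-179.9, 0.0, 87.5]
wrist_force: [0.4, -1.2, -1.5]
opening: 0.0225
time: 17.4
ee_pos: [0.5015, 0.0041, 0.0755]
tcp_rot: [-179.9, 0.0, 87.4]
wrist_force: [-0.6, -0.8, -2.6]
opening: 0.0225
t 17.4 shift [-0.0001  0.0014  0.0281] rz -0.0 from [0.5015 0.0041 0.0755] [-179.9    0.    87.4] F [-0.6 -0.8 -2.6] open 0.0225
```

View pics/scene8.png

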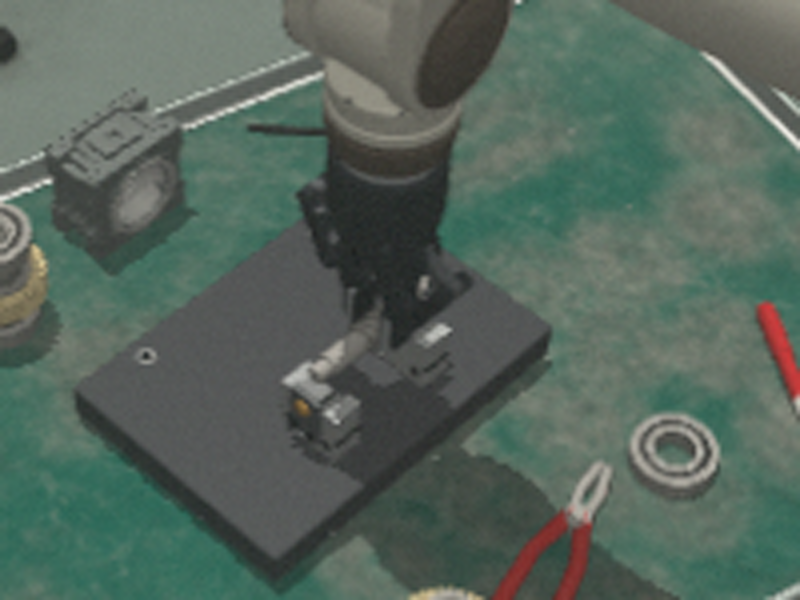

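The worm's left end is at (318,368), above the stop block. I'll check its position from this view.

```bash
python3 - <<'E'
from h import *
print(onz('scene',[(279.5,192)],.106))
T,d=optics.camera('top'); P=pts('top',d); z=P[:,:,2]
m=(z>.097)&(z<.13)&(abs(P[:,:,0]-.505)<.015)&(P[:,:,1]>.03)&(P[:,:,1]<.09); q=P[m]; print(len(q), q.max(0) if len(q) else '', np.median(q,0))
q=P[(z>.06)&(z<.092)&(abs(P[:,:,0]-.505)<.035)&(P[:,:,1]>.03)&(P[:,:,1]<.09)]; print('block',q.min(0),q.max(0))
E
```

```text
[[0.50507454 0.05626201 0.106     ]]
0  [nan nan nan]
block [0.48142416 0.06853899 0.06004433] [0.50456793 0.07460059 0.0905878 ]
  return _methods._mean(a, axis=axis, dtype=dtype,
  ret = um.true_divide(
```

```bash
python3 -m inch '[[0,0.001,0.008,0,0,0,0.9],[0,0.001,0.016,0,0,0,0.9],[0,0.001,0.02,0,0,0,0.9],[0,0.001,0.022,0,0,0,0.9],[0,0.001,0.022,0,0,0,0.9],[0,0.001,0.022,0,0,0,0.9]]'
python3 - <<'E'
from h import *
plan(502.9,4,47.4,87.4)
p,d=optics.camera('scene'); cv2.imwrite('pics/s9.png',cv2.resize(p[160:230,250:343,::-1],(797,600),interpolation=cv2.INTER_CUBIC))
E
```

```text
time: 18.0
ee_pos: [0.5027, 0.0046, 0.054]
tcp_rot: [-180.0, -0.0, 87.4]
wrist_force: [0.9, -0.9, -2.8]
opening: 0.0222
t 18.0 shift [-0.0006  0.0002  0.0066] rz 0.0 from [0.5027 0.0046 0.054 ] [-180.    -0.    87.4] F [ 0.9 -0.9 -2.8] open 0.0222
```

View pics/s9.png

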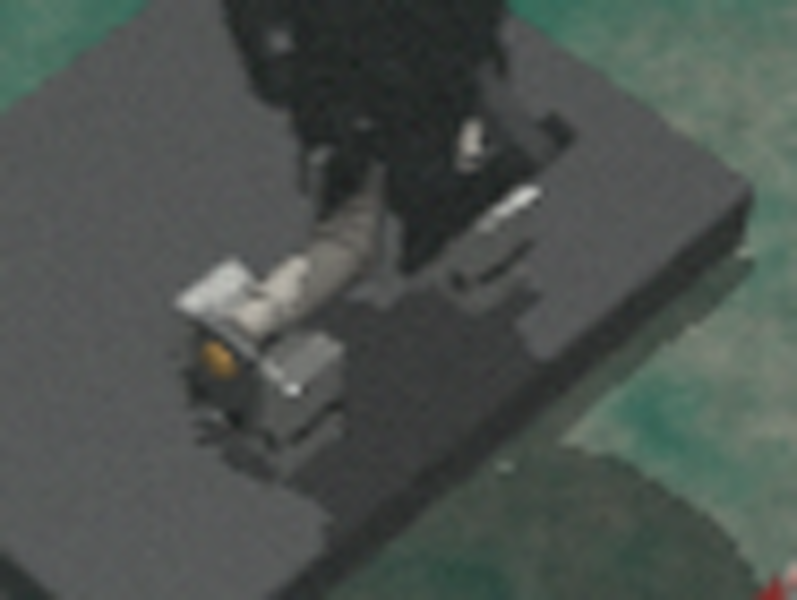

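The worm is about to enter the V, with its left end just inside the stop (stop top edge around (235,345)). I'll lower it softly.

```bash
python3 -m inch '[[0,0,0.002,0,0,0,0.9],[0,0,0.003,0,0,0,0.9],[0,0,0.004,0,0,0,0.9],[0,0,0.005,0,0,0,0.9],[0,0,0.005,0,0,0,0.9]]'; python3 -m inch '[[0,0,0.0005,0,0,0,0.9],[0,0,0.001,0,0,0,0.9],[0,0,0.0015,0,0,0,0.9],[0,0,0.0015,0,0,0,0.9]]'
```

```text
time: 18.47
ee_pos: [0.5029, 0.0045, 0.049]
tcp_rot: [180.0, -0.0, 87.4]
wrist_force: [0.1, -0.6, -2.1]
opening: 0.0228
time: 18.8
ee_pos: [0.5032, 0.0045, 0.0482]
tcp_rot: [179.9, 0.0, 87.4]
wrist_force: [0.6, -0.0, 3.1]
opening: 0.0225
```

```bash
python3 -m inch '[[0,0,0,0,0,0,0.75],[0,0,0,0,0,0,0.7],[0,0,0,0,0,0,0.6],[0,0,0,0,0,0,0.5],[0,0,0,0,0,0,0.4],[0,0,-0.01,0,0,0,0.3],[0,0,-0.04,0,0,0,0.1],[0,0,-0.08,0,0,0,0],[0,0,-0.12,0,0,0,0],[0,0,-0.12,0,0,0,0]]'
python3 -c "
from h import *
plan(412.5,288.8,160,-21.5)"
```

```text
time: 19.63
ee_pos: [0.5052, 0.0046, 0.1762]
tcp_rot: [179.4, -0.0, 87.4]
wrist_force: [0.7, -0.4, 0.1]
opening: 0.0855
t 19.6 shift [ 0.2798 -0.1056  0.0153] rz 1.901 from [0.5052 0.0046 0.1762] [179.4  -0.   87.4] F [ 0.7 -0.4  0.1] open 0.0855
```

```bash
python3 -m inch '[[0.28,-0.105,0,0,0,1.9,0],[0.28,-0.105,0,0,0,1.9,0],[0.28,-0.105,0,0,0,1.9,0],[0.28,-0.105,0,0,0,1.9,0],[0.28,-0.105,0,0,0,1.9,0],[0.28,-0.105,0,0,0,1.9,0],[0.28,-0.105,0,0,0,1.9,0],[0.28,-0.105,0,0,0,1.9,0],[0.28,-0.105,0,0,0,1.9,0],[0.28,-0.105,0,0,0,1.9,0],[0.28,-0.105,0,0,0,1.9,0],[0.28,-0.105,0,0,0,1.9,0]]';python3 -m inch '[[0,0,0,0,0,0.7,0],[0,0,0,0,0,0.7,0],[0,0,0,0,0,0.7,0]]'
python3 - <<'E'
from h import *
plan(412.5,288.8,80,-21.5)
T,d=optics.camera('top'); S,e=optics.camera('scene'); np.savez('w.npz',T=T,d=d,S=S,e=e)
P=pts('top',d); z=P[:,:,2]
c=np.array([.5027,.0115])
a=np.radians(-2.6); ex=np.array([np.cos(a),np.sin(a)]); ey=np.array([-np.sin(a),np.cos(a)])
L=P[:,:,:2]-c; p=L@ex; s=L@ey
for n,Q in (('top',P),('scene',pts('scene',e))):
    L=Q[:,:,:2]-c; p=L@ex; s=L@ey; zz=Q[:,:,2]
    m=(abs(p)<.012)&(abs(s)<.075)&(zz>.06)
    print(n)
    for b in np.arange(-.072,.073,.006):
        k=m&(abs(s-b)<.003)
        if k.sum(): print(round(b*1e3),k.sum(),'zmax',np.round(np.percentile(zz[k],90)*1e3,1),'p',np.round(np.median(p[k])*1e3,1))
a_=cv2.resize(T[205:250,225:285,::-1],(800,600),interpolation=cv2.INTER_CUBIC)
b_=cv2.resize(S[160:220,250:330,::-1],(800,600),interpolation=cv2.INTER_CUBIC)
cv2.imwrite('pics/w.png',np.vstack([a_,b_])[:, :].astype(np.uint8)[::2,::2])
E
```

```text
time: 20.63
ee_pos: [0.4382, 0.2248, 0.1685]
tcp_rot: [-173.4, 0.6, 23.0]
wrist_force: [0.2, -0.1, 0.2]
opening: 0.0856
time: 20.88
ee_pos: [0.4519, 0.1628, 0.169]
tcp_rot: [-168.7, 3.2, 12.6]
wrist_force: [0.4, -0.7, 0.5]
opening: 0.0857
t 20.9 shift [-0.0061 -0.1115  0.1136] rz 0.594 from [0.4519 0.1628 0.169 ] [-168.7    3.2   12.6] F [ 0.4 -0.7  0.5] open 0.0857
top
-66 12 zmax 86.6 p -0.5
-60 15 zmax 88.0 p 0.8
-54 19 zmax 85.8 p 0.2
-48 24 zmax 87.4 p -0.1
-42 19 zmax 87.6 p -0.7
-36 20 zmax 85.0 p -1.9
-30 20 zmax 87.5 p 1.3
-24 18 zmax 90.1 p -0.4
-18 15 zmax 87.7 p -1.9
-12 23 zmax 88.5 p 0.3
-6 16 zmax 88.8 p 1.1
0 16 zmax 90.1 p -1.8
6 21 zmax 91.0 p -0.8
12 15 zmax 87.5 p 1.5
18 12 zmax 86.8 p -0.1
24 18 zmax 87.1 p -0.5
30 14 zmax 86.9 p 0.5
36 29 zmax 641.0 p -4.8
42 92 zmax 651.8 p -2.2
48 96 zmax 668.6 p -0.4
54 89 zmax 670.8 p -0.3
60 91 zmax 670.9 p -0.6
66 91 zmax 670.4 p -0.6
72 86 zmax 667.8 p -0.2
scene
-66 10 zmax 86.5 p -4.4
-60 14 zmax 85.5 p -2.5
-54 13 zmax 85.5 p -5.6
-48 13 zmax 87.3 p -4.0
-42 16 zmax 85.9 p -4.5
-36 23 zmax 84.8 p -4.4
-30 7 zmax 85.2 p -2.6
-24 17 zmax 88.5 p -2.7
-18 17 zmax 87.7 p -3.4
-12 16 zmax 88.5 p -5.2
-6 13 zmax 89.8 p -1.8
0 19 zmax 90.8 p -3.7
6 18 zmax 88.3 p -2.9
12 15 zmax 86.5 p -2.5
18 11 zmax 88.8 p -3.9
24 14 zmax 87.1 p -5.1
30 15 zmax 86.3 p -3.1
36 17 zmax 86.1 p -6.3
42 19 zmax 84.6 p -1.8
48 7 zmax 85.9 p -0.8
54 15 zmax 89.3 p -3.1
60 51 zmax 91.8 p -2.2
66 32 zmax 668.9 p -5.2
72 27 zmax 665.6 p 3.2
```

View pics/w.png

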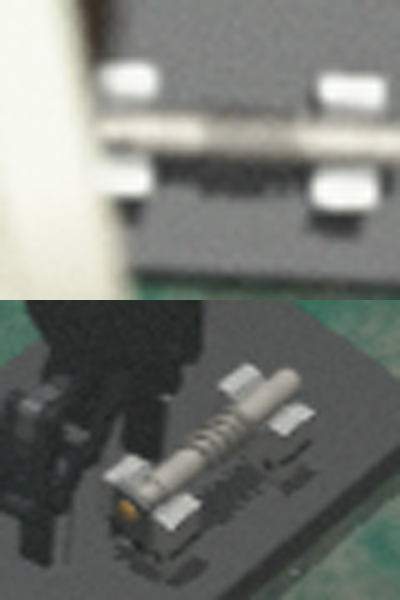

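The worm sits in both Vs with its thread free between the blocks. The arm is still mid-turn and its pose looks tilted, so I'll hold and read the state.

```bash
python3 -m inch '[[0,0,0,0,0,0,0],[0,0,0,0,0,0,0],[0,0,0,0,0,0,0]]'
python3 -c "
from h import *
o=telemetry.get_obs();print(np.round(o['q'],1),np.round(o['qd'],1)); plan(412.5,288.8,160,-21.5)"
```

```text
time: 21.23
ee_pos: [0.4514, 0.1648, 0.1685]
tcp_rot: [-168.8, 3.2, 12.9]
wrist_force: [0.3, 0.2, -0.4]
opening: 0.0854
[ 12.8  -2.3  -2.1  93.4  11.2 179.9] [ 0.2  0.  -0.1 -0.1  0.  -0. ]
t 21.2 shift [-0.0098 -0.1253  0.0341] rz 0.6 from [0.4514 0.1648 0.1685] [-168.8    3.2   12.9] F [ 0.3  0.2 -0.4] open 0.0854
```

The last joint ran into its limit, because q6 = q1+180−yaw. I'll use the equivalent grasp turned by half a turn (yaw 158.5) instead.

```bash
cat >> h.py <<'E'
def plan6(x,y,z,yaw):
    o=telemetry.get_obs(); r=(rot(o['tcp_rot']).inv()*rot([180,0,yaw])).as_rotvec()
    print('t',round(o['time'],1),'shift',shift([x/1000,y/1000,z/1000]).round(4),'rotvec',r.round(3),'pos',np.round(o['ee_pos'],4),np.round(o['tcp_rot'],1),'q',np.round(o['q'],0))
E
python3 -c "
from h import *
plan6(430,240,170,90);plan6(430,240,170,158.5)"
```

```text
t 21.2 shift [-0.0042 -0.0768  0.014 ] rotvec [-0.203 -0.085 -1.347] pos [0.4514 0.1648 0.1685] [-168.8    3.2   12.9] q [ 13.  -2.  -2.  93.  11. 180.]
t 21.2 shift [-0.0042 -0.0768  0.014 ] rotvec [-0.148 -0.228 -2.536] pos [0.4514 0.1648 0.1685] [-168.8    3.2   12.9] q [ 13.  -2.  -2.  93.  11. 180.]
```

```bash
python3 -m inch '[[-0.004,-0.077,0.01,-0.203,-0.085,-1.347,0],[-0.004,-0.077,0.01,-0.203,-0.085,-1.347,0],[-0.004,-0.077,0.01,-0.203,-0.085,-1.347,0],[-0.004,-0.077,0.01,-0.203,-0.085,-1.347,0],[-0.004,-0.077,0.01,-0.203,-0.085,-1.347,0],[-0.004,-0.077,0.01,-0.203,-0.085,-1.347,0],[-0.004,-0.077,0.01,-0.203,-0.085,-1.347,0],[-0.004,-0.077,0.01,-0.203,-0.085,-1.347,0],[-0.004,-0.077,0.01,-0.203,-0.085,-1.347,0],[-0.004,-0.077,0.01,-0.203,-0.085,-1.347,0],[-0.004,-0.077,0.01,-0.203,-0.085,-1.347,0],[-0.004,-0.077,0.01,-0.203,-0.085,-1.347,0]]'
python3 -m inch '[[0,0,0,0,0,0,0],[0,0,0,0,0,0,0]]'
python3 - <<'E'
from h import *
plan6(412.5,288.8,120,158.5)
T,d=optics.camera('top'); S,e=optics.camera('scene'); np.savez('w.npz',T=T,d=d,S=S,e=e)
c=np.array([.5027,.0115]);a=np.radians(-2.6); ex=np.array([np.cos(a),np.sin(a)]); ey=np.array([-np.sin(a),np.cos(a)])
# brightness profile along worm top line in top image (z .086) and scene
def proj(n,X):
    K,k,p,a=cam(n); c=rot(a).inv().apply(np.array(X)-p); s=c[:,:2]/c[:,2:]; s=s*(1+k*(s**2).sum(1,keepdims=True)); return s@K[:2,:2].T+K[:2,2]
s=np.arange(-80,81,1.)/1e3
for n,I in (('top',T),('scene',S)):
    rows=[]
    for dp in (-.002,.001):
        X=np.c_[c+s[:,None]*ey+dp*ex,np.full(len(s),.085)]; u=proj(n,X).astype(np.float32)
        rows.append(cv2.remap(I.mean(2).astype(np.float32),u[None,:,0],u[None,:,1],cv2.INTER_LINEAR)[0])
    g=np.mean(rows,0); print(n,[(int(a*1000),int(b)) for a,b in zip(s,g) if abs(a)<.074 and (abs(a)>.04 or round(a*1000)%3==0)])
P=pts('top',d); z=P[:,:,2]
u0,v0=240*.64,407*.64
m=(z>.012)&(z<.07)&(np.hypot(P[:,:,0]-.405,P[:,:,1]-.29)<.08)
print('gauge pts',m.sum(), [ (round(zl,3),np.round(cv2.minAreaRect((P[m&(z>zl)][:,:2]*1000).astype(np.float32)),1) if 0 else cv2.minAreaRect((P[m&(z>zl)][:,:2]*1000).astype(np.float32))) for zl in (.015,.048)])
hsv=cv2.cvtColor(T,cv2.COLOR_RGB2HSV); w=(m&(hsv[:,:,1]<40)&(hsv[:,:,2]>200)&(z>.045)); print('dial', np.median(P[w],0),w.sum())
E
```

```text
time: 22.23
ee_pos: [0.4301, 0.2399, 0.174]
tcp_rot: [179.9, -0.0, 90.4]
wrist_force: [-0.1, -0.1, 0.7]
opening: 0.0853
time: 22.4
ee_pos: [0.4306, 0.2393, 0.1737]
tcp_rot: [-180.0, -0.0, 89.8]
wrist_force: [0.1, 0.5, -0.0]
opening: 0.0856
t 22.4 shift [ 0.0494 -0.0182  0.0538] rotvec [-0.0e+00 -1.0e-03 -1.2e+00] pos [0.4306 0.2393 0.1737] [-180.    -0.    89.8] q [ 29.  -3.  -2.  92.   0. 119.]
top [(-73, 127), (-72, 128), (-71, 131), (-70, 140), (-69, 149), (-68, 161), (-67, 175), (-66, 188), (-65, 197), (-64, 205), (-63, 210), (-62, 211), (-61, 213), (-60, 213), (-59, 212), (-58, 212), (-57, 211), (-56, 210), (-55, 209), (-54, 208), (-53, 207), (-52, 206), (-51, 206), (-50, 208), (-49, 210), (-48, 213), (-47, 213), (-46, 214), (-45, 214), (-44, 215), (-43, 216), (-42, 215), (-41, 214), (-39, 213), (-36, 213), (-33, 209), (-30, 204), (-27, 193), (-24, 176), (-21, 166), (-18, 161), (-15, 159), (-12, 163), (-9, 164), (-6, 165), (-3, 162), (0, 160), (3, 162), (6, 168), (9, 175), (12, 196), (15, 211), (18, 214), (21, 212), (24, 212), (27, 212), (30, 216), (33, 218), (36, 217), (39, 210
[... 951 characters left out ...]
, 120), (12, 154), (15, 160), (18, 160), (21, 158), (24, 157), (27, 158), (30, 162), (33, 163), (36, 160), (39, 140), (41, 141), (42, 148), (43, 154), (44, 157), (45, 161), (46, 162), (47, 161), (48, 160), (49, 156), (50, 148), (51, 137), (52, 124), (53, 116), (54, 108), (55, 98), (56, 86), (57, 76), (58, 75), (59, 80), (60, 93), (61, 98), (62, 98), (63, 93), (64, 85), (65, 77), (66, 69), (67, 63), (68, 61), (69, 59), (70, 57), (71, 54), (72, 54), (73, 54)]
gauge pts 48 [(0.015, ((409.4564208984375, 267.3318176269531), (6.118393421173096, 40.08448028564453), 65.57569885253906)), (0.048, ((0.0, 0.0), (0.0, 0.0), 0.0))]
dial [nan nan nan] 0
  return _methods._mean(a, axis=axis, dtype=dtype,
  ret = um.true_divide(
```

The worm is seated level (top at z 86.5 mm on both journals). It ends at s ≈ +52.5 with the stop face near 57, so the gap is about 4–5 mm; the thread middle is near s ≈ −8. Next is the gauge.

```bash
python3 -m inch '[[0.0494,-0.018,0.02,0,0,-1.2,0],[0.0494,-0.018,0.02,0,0,-1.2,0],[0.0494,-0.018,0.02,0,0,-1.2,0],[0.0494,-0.018,0.02,0,0,-1.2,0],[0.0494,-0.018,0.02,0,0,-1.2,0],[0.0494,-0.018,0.02,0,0,-1.2,0],[0.0494,-0.018,0.02,0,0,-1.2,0],[0.0494,-0.018,0.04,0,0,-1.2,0],[0.0494,-0.018,0.07,0,0,-1.2,0],[0.0494,-0.018,0.1,0,0,-1.2,0],[0.0494,-0.018,0.114,0,0,-1.2,0],[0.0494,-0.018,0.114,0,0,-1.2,0]]' 45
python3 -m inch '[[0,0,0,0,0,0,0],[0,0,0,0,0,0,0]]'
python3 - <<'E'
from h import *
Z=np.load('top0.npz');P=pts('top',Z['d']); z=P[:,:,2]; T=Z['p']
m=(np.hypot(P[:,:,0]-.405,P[:,:,1]-.29)<.08)
w=(m&(T.min(2)>190)&(z>.042)); q=P[w]; print('dial',np.median(q,0),w.sum())
k=m&(z>.018)&(z<.04); 
a=np.radians(-21.5); L=(P[:,:,:2]-[.4125,.2888])@np.array([[np.cos(a),-np.sin(a)],[np.sin(a),np.cos(a)]])
q=L[k]*1e3; print('base local x',np.percentile(q[:,0],[1,99]),'y',np.percentile(q[:,1],[1,99]),'dial local',np.median(L[w],0)*1e3)
plan6(412.5,288.8,-18,158.5)
E
```

```text
time: 23.5
ee_pos: [0.4112, 0.2869, 0.0559]
tcp_rot: [-179.7, -0.2, 158.6]
wrist_force: [0.3, -0.2, -1.3]
opening: 0.0856
time: 23.67
ee_pos: [0.4135, 0.2886, 0.061]
tcp_rot: [179.9, 0.0, 158.6]
wrist_force: [-0.7, -0.4, -0.3]
opening: 0.0857
dial [0.40570968 0.29293493 0.05228108] 195
base local x [-30.26328015  30.69407487] y [-24.70737178  23.52872169] dial local [-7.93478519  0.32901831]
t 23.7 shift [ 0.001  -0.0003  0.079 ] rotvec [0.001 0.    0.002] pos [0.4135 0.2886 0.061 ] [179.9   0.  158.6] q [ 35.  -2. -13.  79.   0.  56.]
```

```bash
python3 -m inch '[[0,0,0.03,0,0,0,0],[0,0,0.055,0,0,0,0],[0,0,0.065,0,0,0,0],[0,0,0.07,0,0,0,0],[0,0,0.074,0,0,0,0],[0,0,0.076,0,0,0,0],[0,0,0.076,0,0,0,0],[0,0,0.076,0,0,0,0]]' 45
python3 -m inch '[[0,0,0,0,0,0,0.2],[0,0,0,0,0,0,0.35],[0,0,0,0,0,0,0.5],[0,0,0,0,0,0,0.6],[0,0,0,0,0,0,0.6],[0,0,0,0,0,0,0.6],[0,0,0,0,0,0,0.6]]' 45
python3 -m inch '[[0,0,-0.01,0,0,0,0.6],[0,0,-0.03,0,0,0,0.6],[0,0,-0.06,0,0,0,0.6],[0,0,-0.1,0,0,0,0.6],[0,0,-0.12,0,0,0,0.6],[0,0,-0.12,0,0,0,0.6],[0,0,-0.12,0,0,0,0.6]]' 45
python3 -c "
from h import *
print(PP(-46,-6)); c=np.array([502.9,11.5]); a=np.radians(-2.6); ex=np.array([np.cos(a),np.sin(a)]); ey=np.array([-np.sin(a),np.cos(a)])
t=c+ey*-8.5+ex*(63+17+8); print(t); plan6(*t,110,177.4)"
```

```text
time: 24.33
ee_pos: [0.4134, 0.2887, -0.0153]
tcp_rot: [179.9, 0.0, 158.7]
wrist_force: [0.2, 0.2, 0.2]
opening: 0.0854
time: 24.92
ee_pos: [0.413, 0.2883, -0.0156]
tcp_rot: [180.0, 0.0, 158.7]
wrist_force: [-1.4, -1.8, 5.8]
opening: 0.0471
time: 25.5
ee_pos: [0.4131, 0.2885, 0.104]
tcp_rot: [179.9, 0.0, 158.7]
wrist_force: [-1.0, 1.4, -5.8]
opening: 0.0472
[503.97517586   4.09287404]
[590.42382474  -0.9831928 ]
t 25.5 shift [-0.2704 -0.2051 -0.0062] rotvec [ 0.001  0.    -0.327] pos [0.4131 0.2885 0.104 ] [179.9   0.  158.7] q [35. -2. -8. 84.  0. 56.]
```

```bash
python3 -m inch '[[-0.02,-0.015,-0.015,0,0,-0.05,0.6],[-0.05,-0.038,-0.025,0,0,-0.1,0.6],[-0.08,-0.06,-0.025,0,0,-0.15,0.6],[-0.11,-0.083,-0.025,0,0,-0.2,0.6],[-0.14,-0.106,-0.025,0,0,-0.25,0.6],[-0.17,-0.129,-0.025,0,0,-0.3,0.6],[-0.2,-0.152,-0.025,0,0,-0.327,0.6],[-0.23,-0.175,-0.025,0,0,-0.327,0.6],[-0.25,-0.19,-0.025,0,0,-0.327,0.6],[-0.265,-0.201,-0.025,0,0,-0.327,0.6],[-0.2704,-0.2051,-0.025,0,0,-0.327,0.6],[-0.2704,-0.2051,-0.025,0,0,-0.327,0.6]]' 45
python3 -m inch '[[0,0,0.02,0,0,0,0.6],[0,0,0.045,0,0,0,0.6],[0,0,0.07,0,0,0,0.6],[0,0,0.085,0,0,0,0.6],[0,0,0.095,0,0,0,0.6],[0,0,0.1,0,0,0,0.6],[0,0,0.1,0,0,0,0.6],[0,0,0.1,0,0,0,0.6]]' 45
python3 - <<'E'
from h import *
plan6(590.4,-1,22,177.4)
T,d=optics.camera('top'); S,e=optics.camera('scene'); np.savez('g.npz',T=T,d=d,S=S,e=e)
a_=cv2.resize(T[180:250,215:305,::-1],(600,467),interpolation=cv2.INTER_CUBIC)
b_=cv2.resize(S[130:220,240:350,::-1],(600,491),interpolation=cv2.INTER_CUBIC)
cv2.imwrite('pics/g.png',cv2.resize(np.vstack([a_,b_]),None,fx=.62,fy=.62,interpolation=cv2.INTER_AREA))
E
```

```text
time: 26.5
ee_pos: [0.5895, -0.0025, 0.1255]
tcp_rot: [180.0, -0.3, 177.3]
wrist_force: [-1.0, 0.8, -5.4]
opening: 0.0472
time: 27.17
ee_pos: [0.5902, -0.0007, 0.0291]
tcp_rot: [180.0, 0.0, 177.4]
wrist_force: [0.0, 0.1, -5.0]
opening: 0.0472
t 27.2 shift [-0.0002 -0.0003  0.0071] rotvec [0.    0.    0.001] pos [ 0.5902 -0.0007  0.0291] [180.    0.  177.4] q [-0. 11. -3. 76.  0.  2.]
```

View pics/g.png

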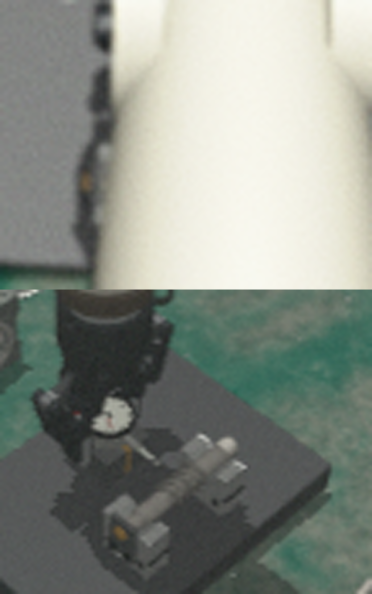

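```bash
python3 - <<'E'
from h import *
D=np.load('g.npz'); W=np.load('w.npz')
c=np.array([.5027,.0115]);a=np.radians(-2.6); ex=np.array([np.cos(a),np.sin(a)]); ey=np.array([-np.sin(a),np.cos(a)])
def proj(n,X):
    K,k,p,a=cam(n); c=rot(a).inv().apply(np.array(X)-p); s=c[:,:2]/c[:,2:]; s=s*(1+k*(s**2).sum(1,keepdims=True)); return s@K[:2,:2].T+K[:2,2]
def prof(n,I,p,s,z):
    p,s=np.broadcast_arrays(p,s); X=np.c_[c+s[:,None]*ey+p[:,None]*ex,np.full(len(s),z)]; u=proj(n,X).astype(np.float32)
    return cv2.remap(I.mean(2).astype(np.float32),u[None,:,0],u[None,:,1],cv2.INTER_LINEAR)[0].astype(int)
r=onz('scene',[(286.7,181.3)],.0867)[0,:2]-c; print('tip eye p,s mm',r@ex*1e3,r@ey*1e3)
p=np.arange(-20,21,2.)/1e3
for n,I in (('top',W['T']),('scene',W['S'])):
  for s in (.018,.022,.027): print(n,s,list(zip((p*1e3).astype(int).tolist(),prof(n,I,p,s,.078).tolist())))
s=np.arange(-30,16,3)/1e3
print('scene around plunger; cols s',(s*1e3).astype(int))
for pp in np.arange(.008,.062,.003): print(int(pp*1e3),prof('scene',D['S'],pp,s,.0867))
E
```

```text
tip eye p,s mm 22.712951536169626 -6.462895491376078
top 0.018 [(-20, 102), (-18, 83), (-16, 69), (-14, 61), (-12, 58), (-10, 71), (-8, 97), (-6, 135), (-4, 170), (-2, 198), (0, 216), (2, 223), (4, 210), (6, 186), (8, 157), (10, 132), (12, 125), (14, 124), (16, 126), (18, 127), (20, 127)]
top 0.022 [(-20, 99), (-18, 78), (-16, 64), (-14, 59), (-12, 59), (-10, 71), (-8, 95), (-6, 136), (-4, 170), (-2, 195), (0, 213), (2, 221), (4, 208), (6, 184), (8, 157), (10, 135), (12, 124), (14, 124), (16, 127), (18, 128), (20, 125)]
top 0.027 [(-20, 114), (-18, 98), (-16, 83), (-14, 74), (-12, 67), (-10, 75), (-8, 99), (-6, 135), (-4, 167), (-2, 195), (0, 214), (2, 220), (4, 210), (6, 182), (8, 153), (10, 131), (12, 123), (14, 130), (16, 135), (18, 137), (20, 139)]
scene 0.018 [(-20, 70), (-18, 71), (-16, 77), (-14, 83), (-12, 83), (-10, 81), (-8, 86), (-6, 102), (-4, 120), (-2, 134), (0, 146), (2, 155), (4, 161), (6, 160), (8, 145), (10, 118), (12, 95), (14, 85), (16, 82), (18, 84), (20, 85)]
scene 0.022 [(-20, 62), (-18, 74), (-16, 81), (-14, 85), (-12, 84), (-10, 79), (-8, 86), (-6, 101), (-4,
[... 885 characters left out ...]
0 81 68 60 61 59 63 60 59]
31 [ 61  61  60  61  60  59  65 108 107  68  61  62  62  60  60  60]
34 [ 61  61  62  61  60  60  62 103 124  80  56  57  58  57  61  65]
37 [ 60  61  61  61  60  59  60 108 121  73  53  55  55  59  68  66]
40 [ 60  60  60  61  60  58  66 109 119  72  55  55  57  65  66  61]
43 [ 60  60  60  59  61  57  71 109 117  73  57  62  67  65  58  58]
46 [59 60 61 59 56 57 71 98 99 77 65 67 66 56 55 58]
49 [ 60  61  61  68  66  65  80 100 100  84  79  71  65  60  62  63]
52 [ 70  61  65  72  74  74  83 102 101  87  85  81  75  72  71  71]
55 [ 86  71  66  72  73  74  86 105  99  83  83  81  77  74  73  73]
58 [ 85  85  76  72  72  76  86 103 100  84  80  81  78  72  73  73]
```

The plunger is square to the shaft at s ≈ −7.3 (thread middle ≈ −8.6), with its tip about 8 mm from the thread. I'll shift it 3 mm toward the worm and 1 mm right, then set it down softly.

```bash
python3 -m inch '[[0.0015,-0.0005,0.002,0,0,0,0.6],[0.003,-0.001,0.004,0,0,0,0.6],[0.003,-0.001,0.006,0,0,0,0.6],[0.003,-0.001,0.007,0,0,0,0.6],[0.003,-0.001,0.0075,0,0,0,0.6],[0.003,-0.001,0.0075,0,0,0,0.6],[0.003,-0.001,0.0075,0,0,0,0.6]]' 45; python3 -m inch '[[0,0,0.0005,0,0,0,0.6],[0,0,0.001,0,0,0,0.6],[0,0,0.001,0,0,0,0.6],[0,0,0.001,0,0,0,0.6]]' 45
```

```text
time: 27.85
ee_pos: [0.587, -0.002, 0.021]
tcp_rot: [180.0, -0.0, 177.4]
wrist_force: [0.1, 0.1, -4.6]
opening: 0.0472
time: 28.18
ee_pos: [0.5872, -0.002, 0.0205]
tcp_rot: [180.0, 0.0, 177.4]
wrist_force: [-2.2, -1.2, -0.2]
opening: 0.0471
```

```bash
python3 -m inch '[[0,0,0.0003,0,0,0,0.6],[0,0,0.0005,0,0,0,0.6],[0,0,0.0005,0,0,0,0.6]]' 45; cat > m.py <<'E'
from h import *
import sys
c=np.array([.5027,.0115]);a=np.radians(-2.6); ex=np.array([np.cos(a),np.sin(a)]); ey=np.array([-np.sin(a),np.cos(a)])
def proj(n,X):
    K,k,p,a=cam(n); c=rot(a).inv().apply(np.array(X)-p); s=c[:,:2]/c[:,2:]; s=s*(1+k*(s**2).sum(1,keepdims=True)); return s@K[:2,:2].T+K[:2,2]
def prof(n,I,p,s,z):
    p,s=np.broadcast_arrays(p,s); X=np.c_[c+s[:,None]*ey+p[:,None]*ex,np.full(len(s),z)]; u=proj(n,X).astype(np.float32)
    return cv2.remap(I.mean(2).astype(np.float32),u[None,:,0],u[None,:,1],cv2.INTER_LINEAR)[0].astype(int)
s=np.arange(-30,16,3)/1e3
for n in sys.argv[1:]:
    I,_=optics.camera(n); np.save(n+'L.npy',I)
    print(n,'cols s',(s*1e3).astype(int))
    for pp in np.r_[-8:50:2]: print(pp,prof(n,I,pp/1e3,s,.078))
E
python3 m.py scene
```

```text
time: 28.43
ee_pos: [0.5872, -0.002, 0.0204]
tcp_rot: [180.0, 0.0, 177.4]
wrist_force: [-3.2, -0.4, 5.4]
opening: 0.0466
scene cols s [-30 -27 -24 -21 -18 -15 -12  -9  -6  -3   0   3   6   9  12  15]
-8 [83 78 75 72 72 71 72 73 73 72 71 73 72 71 73 78]
-6 [83 81 79 78 83 80 77 79 79 83 81 78 81 85 90 92]
-4 [ 83  83  86  85  88  86  81  86  86  89  88  83  87  95 101 101]
-2 [ 85  88  90  89  91  86  85  95  92  92  89  84  92 101 107 106]
0 [ 88  94  95  91  93  88  89  97  94  94  92  83  97 108 113 109]
2 [ 89  93  99  96  98  89  92 100  94  98  94  90 103 113 113 112]
4 [ 91  90  97  98  99  92  93  98  93 100  96  92 101 112 114 112]
6 [ 91  91  96  93  89  92  92  96  86  88  97  89  92 109 109 109]
8 [ 90  88  93  88  81  85  87  93  85  76  87  86  84  94 102 100]
10 [86 80 82 87 80 81 79 81 85 77 79 81 80 78 84 83]
12 [82 77 72 82 78 76 73 69 76 77 75 75 73 67 67 68]
14 [81 76 76 78 74 69 65 63 65 69 69 69 67 63 61 62]
16 [83 79 79 80 78 63 60 59 61 64 63 64 62 61 60 60]
18 [83 82 82 83 83 64 60 65 66 62 62 60 60 59 61 60]
20 [83 82 83 85 79 65 69 86 78 66 60 58 60 60 60 60
[... 219 characters left out ...]
 60 58 58]
30 [ 65  79  85  77  66  60  69 112  98  66  58  55  54  58  58  64]
32 [ 60  70  78  70  62  60  77 133 110  61  57  55  50  56  62  65]
34 [ 60  62  68  64  60  60  67 121 113  64  53  55  55  60  65  64]
36 [ 57  62  62  61  60  59  76 119 108  62  53  55  58  65  66  61]
38 [ 60  62  59  60  60  59  69 122 108  62  54  57  63  65  65  57]
40 [ 61  60  59  59  59  58  78 111 106  66  54  60  65  63  58  56]
42 [ 59  59  59  59  57  59  80 105  94  66  58  65  64  59  54  53]
44 [ 58  58  59  60  58  58  85 103  93  65  65  66  62  56  53  52]
46 [ 59  59  62  64  63  61  88 107  92  75  72  71  59  58  57  54]
48 [ 59  60  65  70  70  70  94 107  95  82  85  75  66  66  68  66]
```

The tip is about 5.7 mm from the thread by the scene view, and slightly more by dead reckoning. I'll move it 1 mm closer, release and retreat.

```bash
python3 -m inch '[[0,0,-0.0015,0,0,0,0.6],[0.001,0,-0.0015,0,0,0,0.6],[0.001,0,-0.001,0,0,0,0.6],[0.001,0,-0.0003,0,0,0,0.6],[0.001,0,-0.0001,0,0,0,0.6],[0.001,0,-0.0001,0,0,0,0.6]]' 45; python3 -m inch '[[0,0,0,0,0,0,0.4],[0,0,0,0,0,0,0.3],[0,0,0,0,0,0,0.15],[0,0,0,0,0,0,0],[0,0,0,0,0,0,0],[0,0,-0.02,0,0,0,0],[0,0,-0.05,0,0,0,0],[0,0,-0.09,0,0,0,0],[0,0,-0.13,0,0,0,0],[0,0,-0.15,0,0,0,0],[0,0,-0.15,0,0,0,0]]'; python3 -c "
from h import *
plan6(350,-250,180,140)"
```

```text
time: 28.98
ee_pos: [0.5859, -0.0019, 0.0204]
tcp_rot: [180.0, -0.0, 177.4]
wrist_force: [-5.2, 1.2, 5.1]
opening: 0.0473
time: 29.9
ee_pos: [0.5881, -0.002, 0.1756]
tcp_rot: [180.0, 0.4, 177.4]
wrist_force: [0.3, -0.7, -0.3]
opening: 0.0854
t 29.9 shift [ 0.2266 -0.2585 -0.0064] rotvec [0.003 0.007 0.653] pos [ 0.5881 -0.002   0.1756] [180.    0.4 177.4] q [-0.  9. 11. 92.  0.  2.]
```

```bash
python3 -m inch '[[0,-0.04,0,0,0,0,0],[0,-0.08,0,0,0,0,0],[0,-0.12,0,0,0,0,0],[0.04,-0.16,0,0,0,0,0],[0.08,-0.2,0,0,0,0,0],[0.12,-0.24,0,0,0,0,0],[0.16,-0.26,0,0,0,0,0],[0.2,-0.28,0,0,0,0,0],[0.2,-0.28,0,0,0,0,0],[0.2,-0.28,0,0,0,0,0],[0.2,-0.28,0,0,0,0,0],[0.2,-0.28,0,0,0,0,0]]'
python3 m.py top scene; python3 - <<'E'
from h import *
T=np.load('topL.npy');S=np.load('sceneL.npy')
a_=cv2.resize(T[165:260,195:320,::-1],(780,593),interpolation=cv2.INTER_CUBIC); cv2.imwrite('pics/final.png',a_)
E
```

```text
time: 30.9
ee_pos: [0.3736, -0.2729, 0.1695]
tcp_rot: [180.0, 0.0, 177.3]
wrist_force: [0.8, 0.5, -0.5]
opening: 0.0852
top cols s [-30 -27 -24 -21 -18 -15 -12  -9  -6  -3   0   3   6   9  12  15]
-8 [94 88 92 92 92 93 90 93 92 94 95 86 90 89 90 99]
-6 [128 122 121 117 115 116 114 118 117 120 120 113 117 121 128 140]
-4 [165 154 147 143 143 143 140 144 145 146 145 144 145 152 167 178]
-2 [195 181 169 162 161 159 161 163 164 166 164 169 169 177 196 207]
0 [218 204 185 176 173 172 175 177 176 176 172 178 182 192 213 226]
2 [226 215 196 183 177 176 180 182 177 175 172 178 182 189 212 229]
4 [212 204 190 179 173 170 175 177 170 166 165 169 170 176 195 215]
6 [189 186 174 161 160 156 159 161 154 151 151 151 151 158 174 191]
8 [164 167 155 142 140 139 141 137 127 123 124 126 131 141 151 163]
10 [142 151 136 127 126 127 126 122 107 103 109 113 118 126 133 139]
12 [121 139 129 121 126 125 119 117  98  90 101 114 124 120 124 131]
14 [111 135 132 130 131 129 126 123 103  87 100 121 130 124 126 131]
16 [109 130 134 134 133 132 137 134 117  92 106 129 133 133 133 134]
18 [114 127 136 136 135 134
[... 2403 characters left out ...]
3  61  63]
30 [ 88  89  90  89  89  89 105 180 153  74  58  62  62  61  62  67]
32 [ 88  89  89  89  87  89 111 196 154  69  57  59  60  60  68  70]
34 [ 88  89  89  90  89  88  87 176 156  75  60  61  60  65  71  69]
36 [ 89  89  89  90  88  81 102 174 147  73  61  60  62  72  70  66]
38 [ 89  89  88  87  81  74  85 167 150  72  60  57  69  72  67  60]
40 [ 88  87  87  83  75  65  90 144 150  79  61  64  73  69  62  58]
42 [ 87  87  87  78  67  68  99 147 130  77  64  68  68  64  59  59]
44 [ 88  88  84  81  71  75 121 152 131  78  75  67  66  60  61  62]
46 [ 89  88  89  96  91  82 127 163 127  89  86  75  71  67  70  71]
48 [ 88  88  98 106 108  99 138 160 128  88  92  83  77  74  83  86]
```

```bash
python3 - <<'E'
from h import *
T,d=optics.camera('top'); P=pts('top',d); z=P[:,:,2]
w=(T.min(2)>190)&(z>.08)&(z<.1)&(np.hypot(P[:,:,0]-.58,P[:,:,1])<.04); q=P[w]; print('dial',np.median(q,0),w.sum(),np.percentile(q[:,2],[10,90]))
A=np.c_[q[:,:2]-q[:,:2].mean(0),np.ones(len(q))]; print('tilt slopes',np.linalg.lstsq(A,q[:,2],rcond=None)[0])
for lo,hi in ((-.075,-.035),(.02,.05)):
    k=(abs(P[:,:,0]-.5035)<.005)&(P[:,:,1]-.0115>lo)&(P[:,:,1]-.0115<hi); print('worm z90',np.percentile(z[k],80))
for yc in (-.033,.056):
    q=P[(z>.055)&(z<.1)&(abs(P[:,:,0]-.503)<.035)&(abs(P[:,:,1]-yc)<.02)]; r=cv2.minAreaRect((q[:,:2]*1000).astype(np.float32)); print(r)
D=abs(np.load('top0.npz')['p'].astype(int)-T).max(2); 
for n,c in (('wheel',(347,200)),('housing',(423,203)),('bearing',(198,246))):
    u,v=int(c[0]*.64),int(c[1]*.64); print(n,np.mean(D[v-16:v+16,u-16:u+16]>50))
print(order.job_done())
E
```

```text
dial [5.77970172e-01 2.54882059e-04 8.79660856e-02] 180 [0.08485044 0.09026602]
tilt slopes [0.06322374 0.02548831 0.08775139]
worm z90 0.0860754828183822
worm z90 0.08645474486032292
((500.97821044921875, -32.861549377441406), (39.434852600097656, 49.63856887817383), 86.7852783203125)
((503.9535827636719, 56.42557144165039), (49.65468215942383, 36.74867248535156), 0.851692795753479)
wheel 0.0
housing 0.0
bearing 0.0
the job is handed in; nothing more can be done
None
```

The run-out set-up is done and handed in at about 31 s of the 102 s allowed; no verdict is reported.

**What I did:** I stood the plain V-block and then the stop block on the near half of the plate. I lowered the worm into both Vs, then set the gauge behind it.

**Last checks from the cameras:**

| Item | Measured |
|---|---|
| V-blocks | upright, in line with the long edges, about 89 mm apart, stop outermost on the left |
| Worm seating | top of both journals at about 86 mm, as expected for a seated shaft |
| Gap to the stop | about 4–5 mm |
| Plunger tip to thread | about 5 mm by both cameras |
| Plunger direction | square to the shaft, within about 1.5 mm of the thread's middle |
| Gauge | dial at its upright height, slight slope in the depth data that I took as noise |
| Spare parts | no change in the top view |

**What went wrong or disagreed:**
- **First worm grasp:** it closed on air without moving the worm. The fingertips turned out to be about 22 mm above the reported TCP; I went lower and the second grasp held.
- **Turn towards the gauge:** the last joint ran to its limit and the tool tilted for a moment. I turned it back and used the opposite grasp; the readings showed no contact.
- **Plunger gap:** dead reckoning from the arm gave about 7–8 mm, but I trusted the cameras.
- **Thread clearance:** the thread ends only about 2–4 mm from the plain block's inner face.
- **Final picture:** I could not look at the finished set-up because the viewing limit was reached, so the last checks are numbers only.

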